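# Weigh a sugar cone on the drinks trolley's beam scale

## Robot

A 6-joint arm with a two-finger parallel gripper is mounted at the origin on the work surface. World frame = base frame: x ahead of the robot, y to its left, z up, the work surface at z = 0. Lengths are in mm, angles in rad, forces in N, time in s.
With the tool pointing down it reaches from about 350 to 775 mm from the base axis. Payload 7.3 kg.
Tool frame: the origin (TCP) lies midway between the tips of the shut fingers; the grasp point (between the pads) lies 19 mm behind it; z points along the fingers, y is the line along which they close (so a half turn about z gives the same grasp; the last joint's range is limited). The gripper opens to 92 mm and grips with 3 to 60 N. Pads are 19 mm wide; open, the fingers measure 130 mm over their backs; the gripper's body (75 mm by 190 mm) begins 47 mm behind the grasp point.
Start: joints at [0.998, 0.342, 1.524, -0, 1.275, -0.146], TCP at [217.317, 477.931, 226.741] pointing down, gripper open.
Joint ranges: [-2.53, 2.53], [-0.77, 2.02], [0.04, 2.7], [-1, 4.14], [0.28, 2.66], [-3.11, 3.11]. Speed limits (rad/s): [2.57, 2.57, 3.14, 3.14, 3.14, 3.14].

## Interface

Orientations are given as [roll, pitch, yaw] about the fixed x, y, z axes, in that order (R = Rz(yaw) Ry(pitch) Rx(roll)).
In Python, from plant import readout, vision, order, models gives the robot as it stands. The module is installed in compiled form; this text tells all that it offers.
- The arm moves only by the tool step_arm, never from a script. Its argument "series" is text: rows parted by semicolons, each of 7 numbers parted by spaces: the gripper's target within -1 to 1 (shut at 1, half-way at 0, fully open at -1), then the shift along the tool's x, y, z each as a share of 80 mm, from -1 to 1, then the turn, a rotation vector about the tool's x, y, z each as a share of 2 pi rad, from -1 to 1. In form: jaw x y z ax ay az; .... A call has 1 to 20 rows; each row is the pose to reach, as a shift and turn from the pose commanded when the call began, along the tool's axes at that moment, turning the shorter way round; what a row does not reach only later rows make up. A row lasts 1/10 s, in which the tool goes at most 50 mm and 8.59 degrees, less where a joint would pass 70% of its speed; a pose out of reach is approached as far as the arm can. A call with a number of a shift or a turn outside -1 to 1 is refused whole. A call with a gripper value outside its range is refused whole. The fingers move at their own pace and stop on an object; the grip force is fixed at half the most. Time passes only in rows, so rows that repeat a pose let the fingers close. It gives the time, the measured TCP pose, the force, the opening and the grip force at its end, in the units of the state.
- readout.get_obs(): the state, without advancing time (a new reading comes with each control period).
- vision.capture(name): name is "scene" or "top"; returns a dict with "frame" (400x640x3 uint8, red, green, blue), "depth" (400x640 float32, mm along the optical axis (not along the pixel's ray), 0 where there is no reading), "fovy" (degrees; the focal length in pixels is half the picture's height over the tangent of half this angle, whatever the lens; pixels are square), "cx", "cy" (the principal point, pixels), "rvec" (rotation vector, rad) and "tvec" (3), from world to camera coordinates, as OpenCV has them. Camera axes: x right, y down, z forward; pixel columns grow to the right and rows downward; lengths in mm; the calibration is good to about 2 mm. A picture is of the moment at which its call begins.
- order.close_job(): hands the job in; it is judged then, once.
Trained networks look in a picture, given as the dict that the camera call returned (one of the last four; its "shot" number tells which), for a name from the list of things; names that differ only in an ending like _2 or _b are one class to them, and where a whole thing is asked for, a point or a joint stands for the part that bears it (a point fixed in the world has none). Each returns a list of dicts, best first, with "p" (0 to 1); they miss things now and then, are a little off and sometimes report something else, mostly with a low value. They report only what shows in the picture. A call takes as long as a camera call.
- models.look_for(picture, thing): "position" ([column, row] in pixels, amid what is visible of it).
- models.pinpoint(picture, thing): "position" ([column, row] in pixels: a listed point, or the origin of a listed thing).
The state is a dict: "time": time; "joint_positions": joint angles; "dq": joint speeds; "tau": joint torques, N m; "tool_pos": TCP position; "tcp_rot": TCP orientation; "contact_force": force on the tool from outside, world axes, zero at the start; "moment": the same for the moment, N m; "grip_width": finger opening in mm; "finger_force": force on a finger pad.
Only numpy, scipy, OpenCV 4.12 (cv2) and the standard library are available. Lean on these libraries where they do the work, as an engineer would, in place of code of your own. Each camera call takes 0.05 s, during which the arm holds its last target. There are 200 camera calls.

## Task

Weigh the brown sugar cone on the beam scale: slide the lid of the bamboo box fully open, lift the cone out and lower it gently, upright and without dropping it, into the middle of the hanging pan. Then slide the brass poise along the notched beam until the pointer, with nothing touching the scale, comes to rest level within the dark centre band of its plate. Leave the two glasses, the flask and the jigger cup where they stand.

Things in the scene. Friction and masses are not known exactly. Their poses are not given: they have to be found in the camera images.
- scale: Fixed hanging-pan beam scale, grey. Origin on the trolley top below the pivot (pivot at z = 235 mm); -x side faces the robot; beam along y: short arm with pan to +y, long arm with poise and pointer to -y. Base 110 mm (x), y from +160 to -290, top at z = 16. Pillar 20 x 22 mm at the origin, fork 34 x 22 mm to z = 248. White pointer plate 3 x 30 x 70 mm at y = -267, up to z = 258.
- beam (a joint): Rocking angle, rad: 0 level, positive = pointer up, pan down (pan too heavy). Free between stops at +-0.07; settles in about 1 s when untouched. Off its stops it tilts about 0.009 rad per mm that the poise is off balance. Bar 6 mm thick (x), 18 mm high, centre line at z = 223 mm when level, from y = +96 to -226 mm, then a thin pointer to -249. Its 5 mm notches are shallow: the poise rests anywhere.
- poise (a joint): Place of the poise on the long arm, m: 0 is 50 mm from the pivot, 0.15 (outer end) is 200 mm from it; grows towards the scale's -y. Slides with about 0.7 N of friction and stays where it is left. A load of m kg in the pan balances near 0.667*m - 0.010 on this joint (within 2 mm).
- poise_tab (a point): Top centre of the finger tab of the poise, a 150 g brass weight riding on the beam: saddle 21 (x) x 24 (y) x 36 mm around the bar, 29 mm round weight below, and on top an upright tab 24 mm across the beam (x), 10 mm thick along it (y), 40 mm high. The tab top is 58 mm above the bar's centre line, the saddle top 40 mm below this point. The beam's rocking moves it up and down by up to 14 mm.
- pointer_tip (a point): Tip of the thin pointer at the end of the long arm, 249 mm from the pivot.
- scale_centre_mark (a point): Middle of the edge of the dark centre band (10 mm high) on the pointer plate, beside which the pointer tip stands when the beam is level.
- pan: Steel pan with wire bow (157 g). Origin: its bearing on the short arm, 100 mm from the pivot, z = 223 mm when level; swings freely about the scale's x axis and hangs plumb. The bow is 4 mm wire in the scale's y-z plane: legs at +-62 mm in y, from the pan's rim up to 62 mm below the bearing, then an arch with its crown 20 mm below the bearing.
- pan_floor (a point): Centre of the pan's floor (upper face), 178 mm below the bearing, z = 45 mm when level, 7 mm higher or lower at the stops. Flat floor 104 mm across, flared rim 124 mm across, 8 mm high. Beam, bearing and bow crown are right above it, so a hand coming straight down strikes them; it is open towards the scale's -x and +x, between the bow's legs.
- sugar_box: Fixed bamboo box, outside 96 mm (x) by 176 mm (y); the +-y walls, with the lid grooves and their lips, are 89 mm high, the +-x walls 78 mm. Origin: centre of its underside. Inside 80 mm (x) by 160 mm (y); inner floor at z = 8 mm; walls 8 mm.
- lid (a joint): Travel of the grooved sliding lid in m: 0 closed, 0.092 fully open against its stop. It slides in grooves in the +-y walls, out over the +x wall (away from the robot) (about 2 N of friction) and stays where it is left; it is captive and cannot be lifted off.
- lid_pull (a point): Top centre of the wooden pull on the middle of the lid: 44 mm long (box's y) by 12 mm thick (box's x, the sliding direction), standing 20 mm above the lid; this point is 104.5 mm above the trolley top.
- sugar_cone: Moulded cone of brown sugar, solid, 66 mm high, 54 mm across the base and 40 mm at the flat top; standing upright in the closed box at the start. Origin: centre of its base, z up. Its mass is not known: 105 to 210 g.
- glass_a: Highball glass, 68 mm across the rim, 150 mm high, standing. Origin: centre of its base. Not to be disturbed.
- glass_b: Second highball glass, the same.
- flask: Steel flask with twist cap, 68 mm across, 214 mm high, standing. Origin: centre of its base. Not to be disturbed.
- jigger: Grey ceramic jigger cup, 48 mm across, 55 mm high, standing. Origin: centre of its base. Not to be disturbed.

How it is judged:
By the outcome, as a careful person would: the job done as asked, in the order asked, and still so for the second after the job is handed in, with the robot touching nothing.
It also fails if it takes over 72 s, if anything falls off the work surface, if the arm or the gripper's body presses on something with over 40 N, if the wrist force passes 120 N, or if a joint passes its speed limit or range.

## Working session

There is one attempt and no reset: what is moved stays moved. The work goes in short steps, Python scripts to look and compute and a tool call to move; the robot and the scene stay as the last step left them, time stands still between calls to the robot, and variables do not carry over. Pictures are saved under pics/ and viewed, at most 11 in all, crops included, and the job is handed in when it is done.

Besides the shell and the picture viewer there is one more tool, called after ">>>" as name(argument=value, ...), one argument or row to a line, values as JSON. step_arm: Moves the arm, as the interface text tells. Shift numbers are shares of 80 mm and turn numbers shares of 2 pi rad, none past 1 either way. Its arguments: {"type":"object","properties":{"series":{"type":"string"}},"required":["series"]}

```bash
mkdir -p pics; cat > h.py <<'E'
import numpy as np, cv2
from plant import readout, vision, order, models
from scipy.spatial.transform import Rotation as R
def K(c):
    f=200/np.tan(np.radians(c["fovy"])/2); return f
def cam(c):
    M=cv2.Rodrigues(np.array(c["rvec"],float))[0]; return M,np.array(c["tvec"],float).ravel()
def ray(c,p):
    M,t=cam(c);f=K(c); d=np.array([(p[0]-c["cx"])/f,(p[1]-c["cy"])/f,1.]); return -M.T@t, M.T@d
def at_z(c,p,z):
    o,d=ray(c,p); return o+d*(z-o[2])/d[2]
def at_depth(c,p):
    o,d=ray(c,p); return o+d*c["depth"][int(round(p[1])),int(round(p[0]))]
def proj(c,P):
    M,t=cam(c);q=M@np.array(P,float)+t;f=K(c); return np.array([f*q[0]/q[2]+c["cx"],f*q[1]/q[2]+c["cy"]])
def tri(c1,p1,c2,p2):
    o1,d1=ray(c1,p1);o2,d2=ray(c2,p2)
    A=np.stack([d1,-d2],1); s=np.linalg.lstsq(A,o2-o1,rcond=None)[0]
    a=o1+d1*s[0];b=o2+d2*s[1]; return (a+b)/2,np.linalg.norm(a-b)
def save(c,n): cv2.imwrite(f"pics/{n}.png",cv2.cvtColor(c["frame"],cv2.COLOR_RGB2BGR))
E
python3 - <<'E'
from h import *
s=vision.capture("scene");t=vision.capture("top")
save(s,"s0");save(t,"t0")
print(readout.get_obs())
for n,c in(("s",s),("t",t)): print(n,K(c),ray(c,(320,200)))
np.set_printoptions(precision=1,suppress=True)
for k in "scale poise_tab pointer_tip scale_centre_mark pan pan_floor sugar_box lid_pull sugar_cone glass_a flask jigger".split():
    a=models.pinpoint(s,k);b=models.pinpoint(t,k)
    print(k,[(np.array(x["position"]),round(x["p"],2)) for x in a[:2]],[(np.array(x["position"]),round(x["p"],2)) for x in b[:2]])
    if a and b: print("   tri",*tri(s,a[0]["position"],t,b[0]["position"]))
E
```

```text
{'time': 0.1, 'joint_positions': array([ 9.97976102e-01,  3.42695214e-01,  1.52493357e+00, -4.20383107e-05,
        1.27537891e+00, -1.46016082e-01]), 'dq': array([ 6.23217472e-05, -2.87727633e-03, -2.89837983e-03, -4.39808975e-04,
        1.27442912e-03,  3.00320169e-04]), 'tau': array([ 1.69724590e-03, -4.31998801e+01, -2.44696534e+01,  7.19673978e-02,
        5.24833391e-02, -9.80269715e-05]), 'tool_pos': array([217.13064349, 477.59502715, 226.08835131]), 'tcp_rot': array([-3.14018683e+00, -1.66112551e-04,  2.71480066e+00]), 'contact_force': array([ 0.81534328, -0.13614339,  0.20409302]), 'moment': array([ 0.03162778, -0.00896661, -0.01615317]), 'finger_force': 0.0, 'grip_width': 91.93013387116913}
s 425.29122808638675 (array([1056.16984193, -395.9154615 ,  996.5363075 ]), array([-0.46820326,  0.41134523, -0.78220239]))
t 367.4078283171298 (array([ 422.67171917,   19.00158068, 1229.52216707]), array([ 0.1488639 ,  0.01168599, -0.98886454]))
scale [(array([283.9, 275. ]), 0.71), (array([177.6, 295.3]), 0.46)] [(array([363.6, 207. ]), 0.64)]
   tri [ 582.9 -113.2    6.1] 1.266983571
[... 669 characters left out ...]
6377989
sugar_box [(array([363.4, 169.5]), 0.79)] [(array([238.1, 243.3]), 0.77)]
   tri [462.7 309.    0.3] 5.194887990241542
lid_pull [] []
sugar_cone [(array([245.9, 234.7]), 0.61), (array([313. , 247.6]), 0.3)] [(array([454.9, 196.3]), 0.54)]
   tri [ 596.2 -249.1  351.3] 109.65979284714257
glass_a [(array([436. , 192.6]), 0.92), (array([408.9, 221.8]), 0.73)] [(array([255.2, 171.2]), 0.96)]
   tri [707.1 260.6 130.9] 80.4232871744301
flask [(array([408.7, 263.8]), 0.73)] [(array([289.6, 149.7]), 0.69), (array([256.6, 169.2]), 0.68)]
   tri [783.7 141.9  10.6] 9.76291965231423
jigger [(array([290., 193.]), 0.5)] [(array([304.4, 267.1]), 0.61)]
   tri [381.9  81.2   4.8] 6.980932735813947
```

View pics/s0.png

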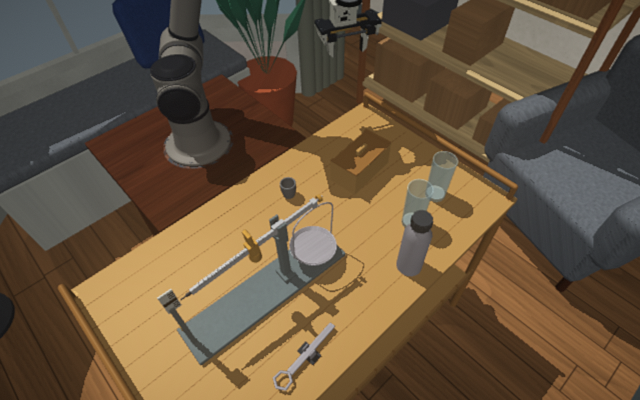

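View pics/t0.png

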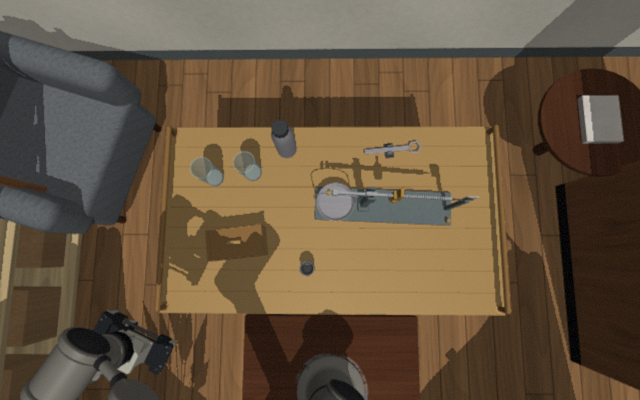

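The scene view shows the scale (pivot ~(277,222), pan (315,247), poise (250,245)), box (362,160), jigger (289,187), glasses and flask to the right. In the top view the box is at (237,240) and the poise at (398,194). I need a closer view of the box and scale.

```bash
python3 - <<'E'
from h import *
np.set_printoptions(precision=1,suppress=True)
s=cv2.imread("pics/s0.png");t=cv2.imread("pics/t0.png")
a=cv2.resize(s[115:215,310:410],(400,400),interpolation=cv2.INTER_CUBIC)
b=cv2.resize(t[200:275,195:295],(400,300),interpolation=cv2.INTER_CUBIC)
cc=np.zeros((600,800,3),np.uint8);cc[:400,:400]=a;cc[:300,400:]=b
cc[400:600,400:]=cv2.resize(t[170:240,310:450],(400,200),interpolation=cv2.INTER_CUBIC)
cc[400:600,:400]=cv2.resize(s[240:320,150:310],(400,200),interpolation=cv2.INTER_CUBIC)
cv2.imwrite("pics/c0.png",cc)
s=vision.capture("scene");t=vision.capture("top")
for k in "sugar_box poise_tab scale scale_centre_mark lid_pull lid jigger glass_a flask".split():
    for c in(s,t): print(k,[(np.array(x["position"]),round(x["p"],2)) for x in models.look_for(c,k)[:3]])
for k in "glass_a jigger flask".split():
    for c in(s,t): print(k,[at_z(c,x["position"],0) for x in models.pinpoint(c,k)[:3]])
# top depth grid around box
o,_=ray(t,(0,0))
for r in range(208,270,4):
    print(r,[int(at_depth(t,(q,r))[2]) for q in range(196,282,4)])
E
```

```text
sugar_box [(array([359.8, 162.5]), 0.79), (array([413. , 243.1]), 0.38)]
sugar_box [(array([237. , 245.2]), 0.98)]
poise_tab [(array([249.5, 247.1]), 0.71), (array([361.1, 151.8]), 0.38), (array([302.8, 243.7]), 0.22)]
poise_tab [(array([396.1, 196.2]), 0.69)]
scale [(array([257.5, 283.4]), 0.76)]
scale [(array([383. , 204.2]), 0.91)]
scale_centre_mark [(array([261.6, 281.3]), 0.71)]
scale_centre_mark [(array([383.6, 205.5]), 0.74)]
lid_pull [(array([361.6, 150. ]), 0.94)]
lid_pull [(array([233.7, 244.4]), 0.65)]
lid [(array([360.8, 154.3]), 0.88)]
lid [(array([233.8, 239.1]), 0.7)]
jigger [(array([287.6, 188.1]), 0.73)]
jigger [(array([303.7, 267.8]), 0.63)]
glass_a [(array([442.4, 171.5]), 0.95), (array([412.6, 195.1]), 0.78)]
glass_a [(array([249.6, 165.6]), 0.96), (array([203.7, 172.6]), 0.7)]
flask [(array([414.4, 242.5]), 0.58)]
flask [(array([284.1, 138.2]), 0.62), (array([203.3, 173. ]), 0.53)]
glass_a [array([683.2, 267.5,   0. ]), array([672. , 392.2,   0. ])]
glass_a [array([712.9, 258.2,   0. ])]
jigger [array([380.3,  74.5,   0. ])]
jigger [array([387.7,  73.5,   0. ])]

[... 782 characters left out ...]
2, -2, 0, -1, 2]
240 [-1, 3, -1, 88, 87, 84, 85, 81, 86, 90, 105, 92, 81, 86, 81, 83, 88, 44, -1, 2, -3, 4]
244 [0, 2, 5, 93, 84, 84, 91, 84, 105, 101, 95, 83, 83, 85, 87, 84, 88, 46, 0, 2, 0, 1]
248 [4, -1, 2, 88, 88, 84, 83, 87, 86, 84, 84, 82, 84, 84, 87, 82, 91, 61, 0, 0, 2, -2]
252 [2, 5, -2, 92, 85, 84, 87, 83, 81, 81, 85, 86, 81, 82, 85, 82, 86, 66, 1, -1, -2, 0]
256 [0, -2, 0, 92, 82, 81, 87, 83, 86, 84, 84, 82, 85, 82, 80, 11, -1, -1, 1, 1, 2, 2]
260 [-1, 0, 1, 88, 83, 85, 51, 0, -1, -1, -2, -2, 7, 5, -1, 0, 0, 0, 1, 3, 0, 0]
264 [0, 1, -1, -1, 0, -1, 2, 0, -1, 0, 1229, 0, 0, 2, -2, 2, -2, 0, 2, 4, 4, 0]
268 [3, 0, -1, 2, -2, -3, 5, 1, -1, 4, -2, 0, 3, -3, -4, -1, 0, 0, 0, 6, -1, 5]
```

View pics/c0.png

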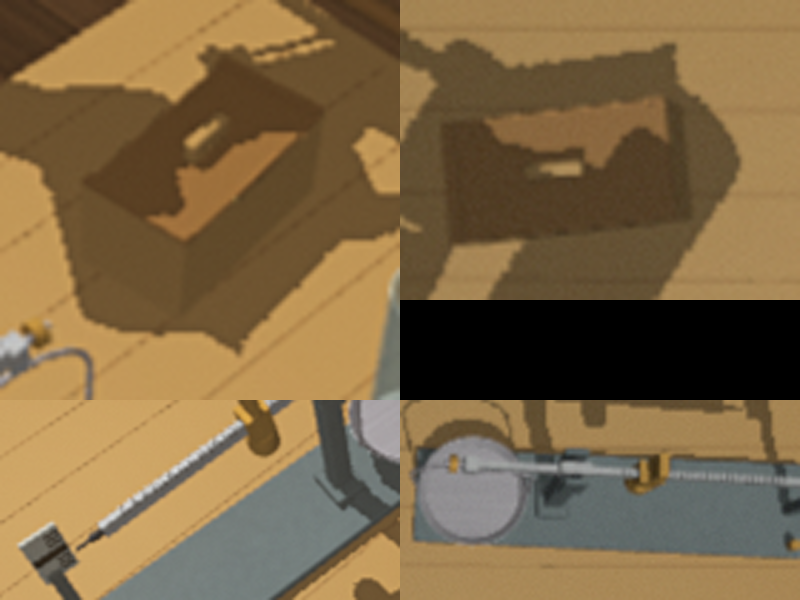

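The crops show the closed lid with its pull at scene (361,150), top (234,242). The poise is about 50 mm out from the pivot, and the pointer sits near the plate. Now I'll fit poses from depth.

```bash
cat >> h.py <<'E'
def cloud(c):
    f=K(c);M,t=cam(c);v,u=np.mgrid[0:400,0:640];d=c["depth"].astype(float);ok=d>0
    P=np.stack([(u-c["cx"])/f*d,(v-c["cy"])/f*d,d],-1)[ok]
    return (P-t)@M
def sel(P,x,y,z):
    return P[(P[:,0]>x[0])&(P[:,0]<x[1])&(P[:,1]>y[0])&(P[:,1]<y[1])&(P[:,2]>z[0])&(P[:,2]<z[1])]
def rect(P):
    r=cv2.minAreaRect(P[:,:2].astype(np.float32)); return r
E
python3 - <<'E'
from h import *
np.set_printoptions(precision=1,suppress=True)
for n in("top","scene"):
    c=vision.capture(n);P=cloud(c);print(n)
    B=sel(P,(350,580),(190,420),(70,112)); print("box",rect(B),len(B))
    B=sel(P,(350,580),(190,420),(97,112)); print("pull",B.mean(0) if len(B) else 0,len(B), rect(B) if len(B) else 0)
    b=sel(P,(480,700),(-420,100),(8,24)); print("base",rect(b),len(b), b.mean(0))
    b=sel(P,(480,700),(-420,100),(200,250)); l=cv2.fitLine(b[:,:2].astype(np.float32),cv2.DIST_HUBER,0,.01,.01).ravel(); print("beam",l,len(b),b[:,1].min(),b[:,1].max())
    A=np.c_[b[:,1],np.ones(len(b))];print("slope",np.linalg.lstsq(A,b[:,2],rcond=None)[0])
    b=sel(P,(480,700),(-300,50),(258,300)); print("tab",b.mean(0) if len(b) else 0,len(b), b[:,2].max() if len(b) else 0)
    for nm,x,y,z in(("jig",(330,430),(30,120),(45,65)),("glass",(600,780),(200,480),(135,160)),("flask",(720,860),(90,210),(190,225)),("pan",(500,680),(-80,80),(30,70))):
        b=sel(P,x,y,z); print(nm,len(b),b.mean(0) if len(b) else 0, (b.min(0),b.max(0)) if len(b) else 0)
E
```

```text
top
box ((460.6691589355469, 300.14886474609375), (95.66207885742188, 176.81089782714844), 6.992570400238037) 1769
pull [460.9 299.4 104.1] 57 ((461.0599365234375, 298.9126281738281), (11.981924057006836, 41.62480545043945), 6.852725982666016)
base ((569.63427734375, -172.20370483398438), (449.54412841796875, 144.48675537109375), 87.63045501708984) 2658 [ 575.1 -231.2   16.3]
beam [   0.     1.   585.2 -176. ] 641 -388.2585195483743 34.013118778318265
slope [  0.  235.4]
tab [ 584.5 -182.2  272.9] 49 277.9496212240236
jig 58 [382.3  76.4  55. ] (array([360.7,  54.2,  50.5]), array([404.5,  98.6,  59.2]))
glass 269 [693.4 334.  145.8] (array([650.5, 231.5, 135.1]), array([736.6, 426.7, 156.9]))
flask 246 [784.2 149.2 211.7] (array([762.4, 126.1, 190.3]), array([810.9, 173.2, 218.7]))
pan 1018 [590.6  -9.9  53.7] (array([533.8, -73.1,  45.6]), array([654.9,  52. ,  65.3]))
scene
box ((457.7024230957031, 298.84490966796875), (99.06302642822266, 183.96096801757812), 7.892994403839111) 1560
pull [459.6 294.7 104.1] 56 ((458.8077392578125, 295.95904541015625), (11.13815975189209, 43.49391174316406), 4.337047100067139)
base ((583.9867553710938, -175.921142578125), (448.20574951171875, 113.0940933227539), 87.48747253417969) 5708 [ 589.  -231.2   16.7]
beam [   0.     1.   584.7 -215.6] 1743 -391.68172071057813 31.42788143506415
slope [  0.  231.5]
tab [ 587.1 -187.1  271.9] 81 279.336935222623
jig 119 [379.6  72.3  52.6] (array([353.9,  48.6,  45.2]), array([403.4,  96.2,  61.8]))
glass 501 [690.  326.9 144.6] (array([646.8, 228.5, 135.1]), array([732.9, 427.1, 154.2]))
flask 409 [787.6 143.3 210. ] (array([760.3, 123.2, 190.1]), array([810.4, 172.2, 218. ]))
pan 1433 [588.9  -8.7  54.2] (array([529.4, -74.7,  47.9]), array([651.5,  50. ,  68.8]))
```

```bash
cat >> h.py <<'E'
def rot(phi,th=0.):
    z=np.array([np.sin(th)*np.cos(phi),np.sin(th)*np.sin(phi),-np.cos(th)]);y=np.array([-np.sin(phi),np.cos(phi),0])
    return np.stack([np.cross(y,z),y,z],1)
def plan(*targets, base=None):
    """targets: (x,y,z,phi,theta) TCP; prints successive calls of <=80mm/axis from the measured pose"""
    o=readout.get_obs();p=np.array(o["tool_pos"]);Rm=R.from_euler("xyz",o["tcp_rot"]).as_matrix()
    print("now t=%.2f"%o["time"],p.round(1),"F",np.round(o["contact_force"],1),"w %.1f f %.1f"%(o["grip_width"],o["finger_force"]),"q",np.round(o["joint_positions"],2))
    for x,y,z,phi,th in targets:
        Rt=rot(phi,th);q=np.array([x,y,z],float)
        while True:
            d=Rm.T@(q-p); k=max(1,abs(d).max()/79.9)
            rv=R.from_matrix(Rm.T@Rt).as_rotvec()
            rem=np.linalg.norm(d)
            d=d/k
            print("  xyz %.3f %.3f %.3f  rot %.4f %.4f %.4f  rows>=%d"%(*(d/80),*(rv/2/np.pi),max(np.ceil(np.linalg.norm(d)/50),np.ceil(np.degrees(np.linalg.norm(rv))/8.59))))
            p=p+Rm@d;Rm=Rt
            if k<=1: break
BX=np.array([460.,299.3]);BP=.122
def box(u,v): return BX+u*np.array([np.cos(BP),np.sin(BP)])+v*np.array([-np.sin(BP),np.cos(BP)])
SO=np.array([586.,-111.5]);SP=-.043
def sc(u,v): return SO+u*np.array([np.cos(SP),np.sin(SP)])+v*np.array([-np.sin(SP),np.cos(SP)])
E
python3 -c "
from h import *
a=box(-28,0);print(a,sc(0,100));plan((*a,150,BP,0),(*a,91,BP,0))"
```

```text
[432.20811767 295.89246765] [590.29867501 -11.59243576]
now t=2.70 [217.3 477.9 226.7] F [ 0.4 -0.3  0.4] w 91.5 f 0.0 q [ 1.    0.34  1.52  0.    1.28 -0.15]
  xyz -0.999 -0.283 0.283  rot 0.0000 0.0000 -0.0873  rows>=4
  xyz -0.923 -0.999 0.371  rot 0.0000 0.0000 0.0000  rows>=3
  xyz -0.762 -0.824 0.306  rot 0.0000 0.0000 0.0000  rows>=2
  xyz 0.000 0.000 0.738  rot 0.0000 0.0000 0.0000  rows>=2
```

>>> step_arm(
  series="1 -1 -0.283 0.283 0 0 -0.0873;1 -1 -0.283 0.283 0 0 -0.0873;1 -1 -0.283 0.283 0 0 -0.0873;1 -1 -0.283 0.283 0 0 -0.0873",
)

```text
time: 3.1
tool_pos: [281.7, 423.3, 203.7]
tcp_rot: [-3.141, -0.001, -3.016]
contact_force: [-0.3, 0.5, 0.4]
grip_width: 64.7
finger_force: 0.0
```

>>> step_arm(
  series="1 -0.923 -1 0.371 0 0 0;1 -0.923 -1 0.371 0 0 0;1 -0.923 -1 0.371 0 0 0",
)

```text
time: 3.4
tool_pos: [366.0, 351.0, 173.2]
tcp_rot: [-3.14, -0.001, -3.023]
contact_force: [-0.3, -0.7, -0.2]
grip_width: 40.0
finger_force: 0.0
```

>>> step_arm(
  series="1 -0.762 -0.824 0.306 0 0 0;1 -0.762 -0.824 0.306 0 0 0;1 -0.762 -0.824 0.306 0 0 0;1 -0.762 -0.824 0.306 0 0 0",
)

```text
time: 3.8
tool_pos: [432.4, 295.4, 149.7]
tcp_rot: [3.141, -0.001, -3.022]
contact_force: [-0.9, 0.0, 0.1]
grip_width: 8.5
finger_force: 0.0
```

```bash
python3 -c "
from h import *
plan((*box(-28,0),91,BP,0),(*box(77,0),91,BP,0))"
```

```text
now t=3.80 [432.4 295.4 149.7] F [-0.9  0.   0.1] w 8.5 f 0.0 q [ 0.45  0.42  1.64  0.    1.09 -1.24]
  xyz 0.001 0.006 0.734  rot 0.0000 -0.0002 -0.0004  rows>=2
  xyz -0.999 -0.000 0.000  rot 0.0000 0.0000 0.0000  rows>=2
  xyz -0.314 0.000 0.000  rot 0.0000 0.0000 0.0000  rows>=1
```

>>> step_arm(
  series="1 0 0 0.4 0 0 0;1 0 0 0.734 0 0 0;1 0 0 0.734 0 0 0",
)

```text
time: 4.1
tool_pos: [429.3, 296.0, 88.9]
tcp_rot: [-3.14, -0.006, -3.018]
contact_force: [-0.0, 0.3, -0.6]
grip_width: 0.6
finger_force: 0.0
```

>>> step_arm(
  series="1 -0.1 0 0 0 0 0;1 -0.2 0 0 0 0 0;1 -0.3 0 0 0 0 0;1 -0.4 0 0 0 0 0;1 -0.5 0 0 0 0 0;1 -0.6 0 0 0 0 0;1 -0.7 0 0 0 0 0;1 -0.8 0 0 0 0 0;1 -0.9 0 0 0 0 0;1 -1 0 0 0 0 0",
)

```text
time: 5.1
tool_pos: [512.4, 305.4, 91.2]
tcp_rot: [-3.141, -0.0, -3.02]
contact_force: [-2.3, -0.1, 0.4]
grip_width: 0.2
finger_force: 1.0
```

>>> step_arm(
  series="1 -0.08 0 0 0 0 0;1 -0.16 0 0 0 0 0;1 -0.22 0 0 0 0 0;1 -0.26 0 0 0 0 0;1 -0.28 0 0 0 0 0",
)

```text
time: 5.6
tool_pos: [534.1, 308.1, 91.1]
tcp_rot: [-3.141, -0.0, -3.02]
contact_force: [-1.6, -0.9, 0.9]
grip_width: 0.2
finger_force: 0.9
```

>>> step_arm(
  series="1 -0.0125 0 0 0 0 0;1 -0.025 0 0 0 0 0;1 -0.025 0 0 0 0 0",
)

```text
time: 5.9
tool_pos: [535.9, 308.4, 91.1]
tcp_rot: [3.142, -0.0, -3.02]
contact_force: [-1.3, -0.6, 0.1]
grip_width: 0.1
finger_force: 0.6
```

>>> step_arm(
  series="1 -0.0125 0 0 0 0 0;1 -0.0125 0 0 0 0 0",
)

```text
time: 6.1
tool_pos: [536.0, 308.4, 91.1]
tcp_rot: [-3.141, -0.002, -3.02]
contact_force: [-5.2, -2.0, 2.1]
grip_width: 0.3
finger_force: 2.4
```

>>> step_arm(
  series="1 -0.0125 0 0 0 0 0;1 -0.0125 0 0 0 0 0",
)

```text
time: 6.3
tool_pos: [536.1, 308.4, 91.1]
tcp_rot: [-3.141, -0.004, -3.02]
contact_force: [-7.5, -1.8, 4.0]
grip_width: 0.5
finger_force: 4.2
```

>>> step_arm(
  series="1 0.06 0 0 0 0 0;1 0.06 0 -0.5 0 0 0;-0.6 0.06 0 -1 0 0 0;-0.6 0.06 0 -1 0 0 0",
)

```text
time: 6.7
tool_pos: [536.5, 309.7, 177.7]
tcp_rot: [3.138, 0.013, -3.02]
contact_force: [-0.2, 1.6, 0.3]
grip_width: 12.1
finger_force: 0.0
```

```bash
python3 - <<'E'
from h import *
np.set_printoptions(precision=1,suppress=True)
t=vision.capture("top");s=vision.capture("scene")
a=models.pinpoint(t,"sugar_cone");b=models.pinpoint(s,"sugar_cone")
print(a[:2],b[:2])
print([at_z(t,x["position"],8) for x in a[:2]],[at_z(s,x["position"],8) for x in b[:2]])
for c in(t,s):
    P=cloud(c);Q=P[:,:2]-BX;u=Q@[np.cos(BP),np.sin(BP)];v=Q@[-np.sin(BP),np.cos(BP)]
    m=(abs(u)<36)&(abs(v)<76)&(P[:,2]>66)&(P[:,2]<80);print("top of cone",P[m].mean(0),np.median(P[m],0),m.sum(),u[m].min(),u[m].max(),v[m].min(),v[m].max())
    m=(abs(u-92)<20)&(abs(v)<40)&(P[:,2]>97)&(P[:,2]<112);print("pull u",u[m].mean(),m.sum())
c=np.zeros((300,800,3),np.uint8)
c[:,:400]=cv2.resize(t["frame"][200:275,195:295],(400,300));c[:,400:]=cv2.resize(s["frame"][125:200,310:410],(400,300));cv2.imwrite("pics/c1.png",c[:,:,::-1])
E
```

```text
[{'position': [255.3, 172.8], 'p': 0.72}, {'position': [287.5, 146.2], 'p': 0.7}] [{'position': [363.2, 169.3], 'p': 0.71}]
[array([700.1, 254.3,   8. ]), array([793.6, 145.7,   8. ])] [array([467.5, 306.1,   8. ])]
top of cone [460.6 294.2  70.6] [456.7 293.7  70.3] 12 -15.836782694564096 22.126816844139572 -11.563683221073218 3.034309577802804
pull u nan 0
top of cone [469.3 295.2  71.2] [471.4 291.3  70.7] 36 -13.859380824524793 35.92652840728114 -14.811691311927884 17.100133005550454
pull u 90.00151514914802 62<stdin>:10: RuntimeWarning: Mean of empty slice.
  ret = ret.dtype.type(ret / rcount)
```

View pics/c1.png

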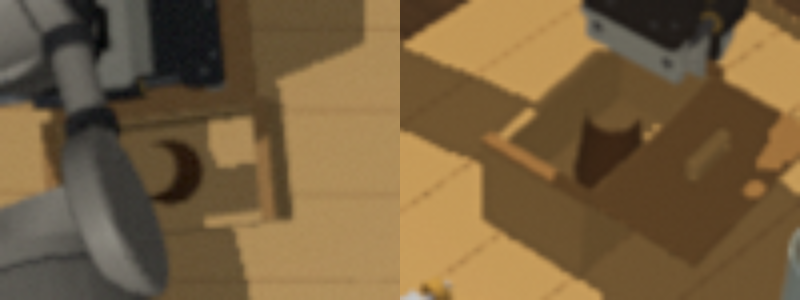

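```bash
python3 - <<'E'
from h import *
np.set_printoptions(precision=1,suppress=True)
s=vision.capture("scene");t=vision.capture("top")
print(at_z(s,(363,157),74),"top disc",at_z(t,(233.7,243),74),"base",at_z(t,(236.5,243),8))
P=at_z(s,(363,157),74)
b=models.pinpoint(s,"sugar_cone");print(b[:2],[at_z(s,x["position"],8) for x in b[:1]], models.look_for(s,"sugar_cone")[:2])
for q in [box(0,0),box(5,-5),box(5,5)]: print(q,proj(s,(*q,74)),proj(s,(*q,8)),proj(t,(*q,74)),proj(t,(*q,8)))
# depth cone side points in scene
C=cloud(s);Q=C[:,:2]-BX;u=Q@[np.cos(BP),np.sin(BP)];v=Q@[-np.sin(BP),np.cos(BP)]
for z in range(30,80,6):
    m=(abs(u)<32)&(abs(v)<50)&(abs(C[:,2]-z)<3); 
    if m.sum(): print(z,m.sum(),"u",u[m].min(),u[m].max(),"v",v[m].min(),v[m].max())
E
```

```text
[471.7 295.1  74. ] top disc [459.7 303.5  74. ] base [461.8 310.5   8. ]
[{'position': [361.9, 167.5], 'p': 0.55}] [array([459.3, 308.7,   8. ])] [{'position': [360.9, 161.2], 'p': 0.58}]
[460.  299.3] [361.2 154.3] [360.  169.1] [235.  242.9] [239.8 243.6]
[465.6 294.9] [361.5 156. ] [360.3 170.8] [236.5 241.1] [241.2 241.9]
[464.4 304.9] [363.5 154.1] [362.2 169. ] [233.3 241.5] [238.2 242.2]
30 16 u -17.895764520420578 11.244359326204483 v -20.03390033884699 -9.256989975520828
36 14 u -21.16357302764888 13.030702324991088 v -17.610899648919133 -5.251555833833967
42 12 u -13.91491929535177 17.121828450411428 v -16.015587271106238 -9.923237879827393
48 21 u -8.025569908362469 20.480095509553053 v -16.349261383410116 12.400494375512004
54 28 u -21.87369017613918 21.000987982834243 v -16.977578101612632 17.666637595294553
60 18 u -13.531952440300907 20.08233757745163 v -12.958179576342816 15.63802414046672
66 22 u -13.019296715608332 20.481191964212673 v -14.492209343880463 16.63525694248631
72 24 u -14.795468933695577 20.661180834660264 v -13.94112467215397 19.569607854735303
78 2 u -1.535311523221018 7.895851427491114 v -14.101282147515933 -11.66740348117351
```

The crops show the cone near the box's middle (scene (363,157) for its top) and the lid fully out. I estimate the cone at box (3,3).

```bash
python3 -c "
from h import *
a=box(3,3);print(a);plan((*a,130,BP,0),(*a,35,BP,0))"
```

```text
[462.61260893 302.64279443]
now t=7.10 [532.8 307.9 170. ] F [ 1.1 -0.2  0.1] w 44.2 f 0.0 q [ 0.4   0.55  1.34  0.    1.25 -1.29]
  xyz 0.877 0.041 0.502  rot -0.0001 -0.0003 -0.0000  rows>=2
  xyz 0.000 0.000 0.999  rot 0.0000 0.0000 0.0000  rows>=2
  xyz 0.000 0.000 0.189  rot 0.0000 0.0000 0.0000  rows>=1
```

>>> step_arm(
  series="-0.6 0.877 0.041 0.3 0 0 0;-0.6 0.877 0.041 0.502 0 0 0;-0.6 0.877 0.041 0.502 0 0 0;-0.6 0.877 0.041 0.502 0 0 0;-0.6 0.877 0.041 0.502 0 0 0",
)

```text
time: 7.6
tool_pos: [464.7, 303.2, 131.8]
tcp_rot: [3.141, 0.002, -3.02]
contact_force: [-0.7, -0.4, 0.6]
grip_width: 73.2
finger_force: 0.0
```

>>> step_arm(
  series="-0.6 0 0 0.25 0 0 0;-0.6 0 0 0.5 0 0 0;-0.6 0 0 0.75 0 0 0;-0.6 0 0 1 0 0 0;-0.6 0 0 1 0 0 0",
)

```text
time: 8.1
tool_pos: [463.0, 302.3, 49.2]
tcp_rot: [-3.141, -0.003, -3.021]
contact_force: [0.3, -0.5, 0.5]
grip_width: 73.5
finger_force: 0.0
```

>>> step_arm(
  series="-0.6 0 0 0.19 0 0 0;-0.6 0 0 0.19 0 0 0;0 0 0 0.19 0 0 0;0.5 0 0 0.19 0 0 0;1 0 0 0.19 0 0 0;1 0 0 0.19 0 0 0;1 0 0 0.19 0 0 0;1 0 0 0.19 0 0 0",
)

```text
time: 8.9
tool_pos: [463.7, 303.5, 36.8]
tcp_rot: [3.14, 0.002, -3.02]
contact_force: [-0.6, 2.1, 5.8]
grip_width: 45.8
finger_force: 30.1
```

```bash
python3 -c "
from h import *
plan((463.7,303.5,138,BP,0),(520,105,125,0,0),(520,105,32,0,0))"
```

```text
now t=8.90 [463.7 303.5  36.8] F [-0.6  2.1  5.8] w 45.8 f 30.1 q [ 0.44  0.61  1.67  0.    0.86 -1.25]
  xyz -0.002 0.001 -0.999  rot 0.0002 0.0003 -0.0000  rows>=2
  xyz 0.000 0.000 -0.266  rot 0.0000 0.0000 0.0000  rows>=1
  xyz -0.155 -0.999 0.064  rot 0.0000 0.0000 0.0194  rows>=2
  xyz -0.283 -0.999 0.065  rot 0.0000 0.0000 0.0000  rows>=2
  xyz -0.145 -0.510 0.033  rot 0.0000 0.0000 0.0000  rows>=1
  xyz 0.000 0.000 0.999  rot 0.0000 0.0000 0.0000  rows>=2
  xyz 0.000 0.000 0.164  rot 0.0000 0.0000 0.0000  rows>=1
```

>>> step_arm(
  series="1 0 0 -0.1 0 0 0;1 0 0 -0.3 0 0 0;1 0 0 -0.5 0 0 0;1 0 0 -0.75 0 0 0;1 0 0 -1 0 0 0;1 0 0 -1 0 0 0",
)

```text
time: 9.5
tool_pos: [464.3, 303.1, 118.3]
tcp_rot: [3.141, 0.004, -3.02]
contact_force: [0.5, -0.1, -1.8]
grip_width: 46.0
finger_force: 29.8
```

>>> step_arm(
  series="1 0 0 -0.25 0 0 0;1 0 0 -0.45 0 0 0;1 0 0 -0.45 0 0 0;1 0 0 -0.45 0 0 0",
)

```text
time: 9.9
tool_pos: [462.6, 302.4, 150.7]
tcp_rot: [-3.141, -0.001, -3.02]
contact_force: [-0.3, -0.3, -1.7]
grip_width: 45.7
finger_force: 29.8
```

```bash
python3 -c "
from h import *
plan((520,105,125,0,0),(520,105,35,0,0))"
```

```text
now t=9.90 [462.6 302.4 150.7] F [-0.3 -0.3 -1.7] w 45.7 f 29.8 q [ 0.44  0.46  1.56 -0.    1.12 -1.25]
  xyz -0.163 -0.999 0.127  rot -0.0001 -0.0002 0.0194  rows>=2
  xyz -0.290 -0.999 0.130  rot 0.0000 0.0000 0.0000  rows>=2
  xyz -0.145 -0.498 0.065  rot 0.0000 0.0000 0.0000  rows>=1
  xyz 0.000 0.000 0.999  rot 0.0000 0.0000 0.0000  rows>=2
  xyz 0.000 0.000 0.126  rot 0.0000 0.0000 0.0000  rows>=1
```

>>> step_arm(
  series="1 -0.05 -0.33 0 0 0 0.01;1 -0.1 -0.66 0 0 0 0.0194;1 -0.163 -1 0 0 0 0.0194;1 -0.163 -1 0 0 0 0.0194",
)

```text
time: 10.3
tool_pos: [485.8, 222.1, 150.1]
tcp_rot: [-3.14, -0.003, 3.139]
contact_force: [-0.9, 0.1, -0.8]
grip_width: 45.8
finger_force: 29.8
```

>>> step_arm(
  series="1 -0.1 -0.33 0.1 0 0 0;1 -0.2 -0.66 0.2 0 0 0;1 -0.29 -1 0.25 0 0 0;1 -0.29 -1 0.25 0 0 0",
)

```text
time: 10.7
tool_pos: [508.6, 142.7, 129.9]
tcp_rot: [-3.141, -0.003, 3.139]
contact_force: [-0.6, 0.4, -2.1]
grip_width: 45.9
finger_force: 29.8
```

>>> step_arm(
  series="1 -0.07 -0.25 0.1 0 0 0;1 -0.145 -0.498 0.3 0 0 0;1 -0.145 -0.498 0.5 0 0 0;1 -0.145 -0.498 0.5 0 0 0;1 -0.145 -0.498 0.5 0 0 0",
)

```text
time: 11.2
tool_pos: [520.0, 106.0, 91.5]
tcp_rot: [3.141, -0.001, -3.141]
contact_force: [1.3, -0.3, -1.5]
grip_width: 45.8
finger_force: 29.8
```

```bash
python3 -c "
from h import *
plan((520,105,34,0,0))"
```

```text
now t=11.20 [520.  106.   91.5] F [ 1.3 -0.3 -1.5] w 45.8 f 29.8 q [ 0.06  0.5   1.69  0.    0.96 -1.52]
  xyz -0.001 -0.013 0.718  rot 0.0000 -0.0002 0.0001  rows>=2
```

>>> step_arm(
  series="1 0 0 0.2 0 0 0;1 0 0 0.4 0 0 0;1 0 0 0.6 0 0 0;1 0 0 0.7 0 0 0;1 0 0 0.73 0 0 0;1 0 0 0.75 0 0 0;1 0 0 0.75 0 0 0",
)

```text
time: 11.9
tool_pos: [521.0, 105.3, 32.4]
tcp_rot: [3.141, 0.001, -3.142]
contact_force: [0.3, -0.3, -2.0]
grip_width: 45.5
finger_force: 29.8
```

>>> step_arm(
  series="1 0 0 0.0125 0 0 0;1 0 0 0.025 0 0 0;1 0 0 0.025 0 0 0",
)

```text
time: 12.2
tool_pos: [520.6, 105.1, 30.0]
tcp_rot: [3.142, 0.0, 3.141]
contact_force: [0.4, -0.0, -1.2]
grip_width: 45.8
finger_force: 29.8
```

>>> step_arm(
  series="1 0 0 0.0125 0 0 0;1 0 0 0.025 0 0 0;1 0 0 0.025 0 0 0",
)

```text
time: 12.5
tool_pos: [520.6, 105.1, 28.8]
tcp_rot: [3.142, 0.0, 3.141]
contact_force: [-3.8, -1.3, 8.0]
grip_width: 45.7
finger_force: 30.3
```

>>> step_arm(
  series="1 0 0 0.0125 0 0 0;1 0 0 0.0125 0 0 0",
)

```text
time: 12.7
tool_pos: [520.6, 105.0, 28.7]
tcp_rot: [-3.142, 0.001, 3.141]
contact_force: [-5.8, -1.7, 16.7]
grip_width: 45.2
finger_force: 30.7
```

>>> step_arm(
  series="1 0 0 -0.02 0 0 0;0.6 0 0 -0.02 0 0 0;0 0 0 -0.02 0 0 0;-0.55 0 0 -0.02 0 0 0;-0.55 0 0 -0.02 0 0 0;-0.55 0 0 -0.02 0 0 0;-0.55 0 0 -0.25 0 0 0;-0.55 0 0 -0.6 0 0 0;-0.55 0 0 -1 0 0 0;-0.55 0 0 -1 0 0 0",
)

```text
time: 13.7
tool_pos: [523.1, 105.4, 110.6]
tcp_rot: [3.141, 0.008, 3.142]
contact_force: [0.1, -0.4, -0.8]
grip_width: 71.3
finger_force: 0.0
```

```bash
python3 - <<'E'
from h import *
np.set_printoptions(precision=2,suppress=True)
s=vision.capture("scene")
C=sel(cloud(s),(485,555),(70,140),(60,72));print(len(C),C.mean(0),C.min(0),C.max(0))
# regrasp: grasp point at cone (520.5,105), z=34
th=np.radians(55);ph=0.0
for th in np.radians([55]):
  z=rot(ph,th)[:,2];g=np.array([520.5,105,36]);tcp=g+19*z
  ap=tcp-95*z
  print(tcp,ap);plan((*ap,ph,th),(*tcp,ph,th))
E
```

```text
21 [528.92  91.76  63.62] [514.82  82.64  60.08] [536.28 116.04  68.13]
[536.06 105.    25.1 ] [458.24 105.    79.59]
now t=13.75 [521.9 105.3 108.5] F [-0.1 -0.6  0.1] w 70.9 f 0.0 q [ 0.05  0.48  1.67  0.    0.99 -1.52]
  xyz 0.797 -0.004 0.358  rot 0.0000 -0.1521 -0.0000  rows>=7
  xyz -0.000 0.000 0.999  rot 0.0000 0.0000 0.0000  rows>=2
  xyz 0.000 0.000 0.189  rot 0.0000 0.0000 0.0000  rows>=1
```

>>> step_arm(
  series="-0.55 0.6 0 0 0 -0.02 0;-0.55 0.797 0 0.1 0 -0.04 0;-0.55 0.797 0 0.3 0 -0.06 0;-0.55 0.797 0 0.358 0 -0.08 0;-0.55 0.797 0 0.358 0 -0.1 0;-0.55 0.797 0 0.358 0 -0.12 0;-0.55 0.797 0 0.358 0 -0.14 0;-0.55 0.797 0 0.358 0 -0.1521 0;-0.55 0.797 0 0.358 0 -0.1521 0;-0.55 0.797 0 0.358 0 -0.1521 0",
)

```text
time: 14.75
tool_pos: [459.2, 131.3, 190.9]
tcp_rot: [-3.084, 0.696, 3.134]
contact_force: [0.8, 0.1, 0.2]
grip_width: 71.4
finger_force: 0.0
```

```bash
python3 - <<'E'
from h import *
np.set_printoptions(precision=2,suppress=True)
s=vision.capture("scene");save(s,"s2")
plan((536,105,25,0,np.radians(55)))
E
```

```text
now t=14.80 [459.2 131.6 193.7] F [0.5 0.6 2.2] w 71.4 f 0.0 q [ 0.27  0.08  2.24 -1.    0.28 -0.37]
  xyz 0.279 -0.089 0.999  rot -0.0098 -0.0410 0.0004  rows>=2
  xyz 0.589 -0.167 0.999  rot 0.0000 0.0000 0.0000  rows>=2
  xyz 0.065 -0.018 0.110  rot 0.0000 0.0000 0.0000  rows>=1
```

View pics/s2.png

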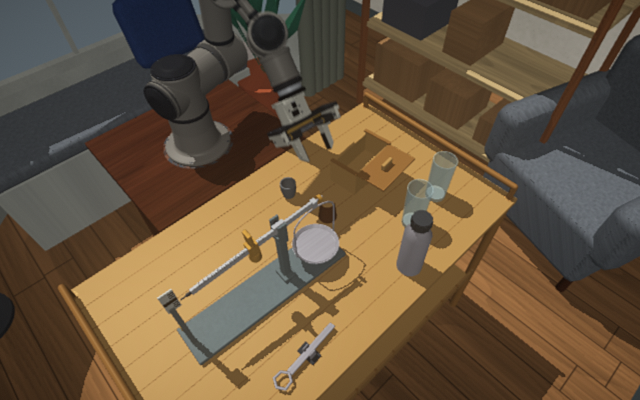

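The view shows the cone standing upright at (327,212), with the arm folded back at its joint limits (j4=-1, j5=0.28), so it can't reach this tilted pose. I'll fit a kinematic model from the logged samples to find poses it can reach.

```bash
cat > kin.py <<'E'
import numpy as np
from scipy.spatial.transform import Rotation as R
from scipy.optimize import least_squares
ex,ey,ez=np.eye(3)
def fk(q,k):
    a1,h,x3,L2,x4,y4,z5,x6,y6,zT=k
    T=np.eye(4)
    Z=R.from_euler("z",-np.pi/2).as_matrix()
    def rotp(w,p,t):
        A=np.eye(4);A[:3,:3]=R.from_rotvec(np.array(w)*t).as_matrix();A[:3,3]=p-A[:3,:3]@p;return A
    ax=[(ez,np.zeros(3)),(ey,np.array([a1,0,h])),(ey,np.array([x3,0,h+L2])),(ez,np.array([x4,y4,0])),(ey,np.array([x4,0,z5])),(-0+ez,np.array([x6,y6,0]))]
    for (w,p),t in zip(ax,q): T=T@rotp(w,p,t)
    M=np.eye(4);M[:3,3]=[x6,y6,zT];return T@M
S=[([.997976,.342695,1.524934,0,1.275379,-.146016],(217.13,477.6,226.09)),
([.45,.42,1.64,0,1.09,-1.24],(432.4,295.4,149.7)),([.40,.55,1.34,0,1.25,-1.29],(532.8,307.9,170.)),
([.44,.61,1.67,0,.86,-1.25],(463.7,303.5,36.8)),([.44,.46,1.56,0,1.12,-1.25],(462.6,302.4,150.7)),
([.06,.5,1.69,0,.96,-1.52],(520,106,91.5)),([.05,.48,1.67,0,.99,-1.52],(521.9,105.3,108.5))]
E
python3 - <<'E'
from kin import *
from plant import readout
np.set_printoptions(precision=3,suppress=True)
o=readout.get_obs();S.append((list(o["joint_positions"]),tuple(o["tool_pos"])))
w=[5]+[.5]*6+[5]
k0=np.array([0,300,0,350,0,75,1000,0,75,1300.])
def f(k): return np.concatenate([wi*(fk(q,k)[:3,3]-p) for wi,(q,p) in zip(w,S)]+[.02*(k-k0)[[0,2]],.05*np.array([k[4]-k[7],k[5]-k[8]])])
r=least_squares(f,k0,x_scale=100);k=r.x;print(k,r.cost)
for q,p in S: print(fk(q,k)[:3,3]-p)
Rm=R.from_euler("xyz",o["tcp_rot"]).as_matrix();F=fk(S[-1][0],k)[:3,:3]
print(F.T@Rm); q=S[0][0];print(fk(q,k)[:3,:3].T@R.from_euler("xyz",[-3.14018683e+00,-1.66112551e-04,2.71480066]).as_matrix())
np.save("k.npy",k);print(repr(o["joint_positions"]),o["tool_pos"],o["tcp_rot"])
E
```

```text
[   1.185  211.164   10.704  501.076   50.771   75.553 1084.003   53.591
   76.424 1390.778] 3.654712176119788
[-0.023  0.026 -0.009]
[ 0.904 -1.217 -1.699]
[-1.371 -0.242  1.882]
[ 1.124 -0.2    0.327]
[ 0.035 -0.131  0.919]
[-1.669  1.699 -0.3  ]
[ 1.502 -2.589 -1.079]
[-0.004 -0.006  0.009]
[[-0. -1. -0.]
 [ 1. -0. -0.]
 [ 0. -0.  1.]]
[[ 0. -1.  0.]
 [ 1.  0. -0.]
 [ 0.  0.  1.]]
array([ 0.275,  0.075,  2.24 , -0.996,  0.282, -0.373]) [459.221 131.624 193.726] [-3.085  0.702  3.134]
```

```bash
cat >> kin.py <<'E'
kk=None
LO=np.array([-2.53,-.77,.04,-1,.28,-3.11])+.02;HI=np.array([2.53,2.02,2.7,4.14,2.66,3.11])-.02
RZ=R.from_euler("z",np.pi/2).as_matrix()
def tool(q):
    global kk
    if kk is None: kk=np.load("k.npy")
    T=fk(q,kk).copy();T[:3,:3]=T[:3,:3]@RZ;return T
def ik(p,Rt,q0):
    def f(q):
        T=tool(q);return np.r_[(T[:3,3]-p)/100,R.from_matrix(T[:3,:3].T@Rt).as_rotvec()]
    r=least_squares(f,np.clip(q0,LO+.001,HI-.001),bounds=(LO,HI),max_nfev=60);return r.x,np.abs(r.fun).max()
def iks(p,Rt,n=12,seed=0):
    g=np.random.default_rng(seed);out=[]
    a=np.arctan2(p[1],p[0])
    for i in range(n):
        q0=np.array([a+g.normal()*.3,g.uniform(-.2,1.2),g.uniform(1,2.5),[0,3.1,1.5][i%3],g.uniform(.4,1.5),g.uniform(-2.8,2.8)])
        q,e=ik(p,Rt,q0)
        if e<.003 and not any(np.abs(q-b).max()<.05 for b in out): out.append(q)
    return out
E
cat > srch.py <<'E'
from kin import *
from h import rot,sc
np.set_printoptions(precision=2,suppress=True)
for name,c in(("pan",sc(0,100)),("spot",np.array([520.5,105]))):
  for th in(45,55,65,75,88):
    for ph in(-.3,0.,.3) if name=="pan" else (-.3,.0,.3):
      for flip in(0,1):
        Rt=rot(ph,np.radians(th))
        if flip: Rt=Rt@np.diag([-1,-1,1])
        g=np.array([*c,(72 if name=="pan" else 35)]);
        for q in iks(g+19*Rt[:,2],Rt,9): print(name,th,ph,flip,q)
E
time python3 srch.py
```

```text
pan 45 -0.3 0 [-0.06  0.56  2.16  3.59  0.39  1.32]
pan 45 -0.3 1 [-0.06  0.56  2.16  3.59  0.39 -1.82]
pan 45 0.0 0 [-0.23  0.55  2.2   2.73  0.41  1.79]
pan 45 0.0 1 [-0.23  0.55  2.2   2.73  0.41 -1.35]
pan 45 0.3 0 [-0.37  0.57  2.15  2.02  0.51  2.12]
pan 45 0.3 1 [-0.37  0.57  2.15  2.02  0.51 -1.02]
pan 55 -0.3 0 [-0.04  0.65  2.25  3.46  0.73  1.48]
pan 55 -0.3 1 [-0.04  0.65  2.25  3.46  0.73 -1.66]
pan 55 0.0 0 [-0.25  0.64  2.3   2.85  0.76  1.64]
pan 55 0.0 1 [-0.25  0.64  2.3   2.85  0.76 -1.5 ]
pan 55 0.3 0 [-0.43  0.65  2.24  2.26  0.78  1.81]
pan 55 0.3 1 [-0.43  0.65  2.24  2.26  0.78 -1.34]
pan 65 -0.3 0 [-0.03  0.77  2.31  3.42  1.08  1.55]
pan 65 -0.3 1 [-0.03  0.77  2.31  3.42  1.08 -1.59]
pan 65 0.0 0 [-0.26  0.77  2.36  2.88  1.13  1.57]
pan 65 0.0 1 [-0.26  0.77  2.36  2.88  1.13 -1.57]
pan 65 0.3 0 [-0.47  0.77  2.3   2.35  1.08  1.63]
pan 65 0.3 1 [-0.47  0.77  2.3   2.35  1.08 -1.51]
pan 75 -0.3 0 [-0.01  0.92  2.34  3.42  1.42  1.6 ]
pan 75 -0.3 1 [-0.01  0.92  2.34  3.42  1.42 -1.54]
pan 75 0.0 0 [-0.28  0.93  2.39  2.87  1.48  1.52]
pan 75 0.0 1 [-0.28  
[... 1292 characters left out ...]
]
spot 65 0.3 1 [-0.18  0.95  2.51  2.71  1.42 -1.72]
spot 75 -0.3 0 [0.39 1.04 2.35 3.81 1.5  1.73]
spot 75 -0.3 1 [ 0.39  1.04  2.35  3.81  1.5  -1.41]
spot 75 0.0 0 [0.12 1.12 2.49 3.26 1.77 1.63]
spot 75 0.0 1 [ 0.12  1.12  2.49  3.26  1.77 -1.51]
spot 75 0.3 0 [-0.21  1.14  2.51  2.64  1.76  1.33]
spot 75 0.3 1 [-0.21  1.14  2.51  2.64  1.76 -1.81]
spot 88 -0.3 0 [0.41 1.22 2.3  3.88 1.82 1.82]
spot 88 -0.3 1 [ 0.41  1.22  2.3   3.88  1.82 -1.32]
spot 88 0.0 0 [0.13 1.32 2.43 3.29 2.14 1.66]
spot 88 0.0 1 [ 0.13  1.32  2.43  3.29  2.14 -1.49]
spot 88 0.3 0 [-0.22  1.35  2.45  2.53  2.09  1.21]
spot 88 0.3 1 [-0.22  1.35  2.45  2.53  2.09 -1.93]
real	0m11.748s
user	0m12.165s
sys	0m0.092s
```

```bash
cat > path.py <<'E'
from kin import *
from h import rot,plan
from plant import readout
np.set_printoptions(precision=2,suppress=True)
def rows(T0,Ts,g,per=20):
    for i in range(0,len(Ts),per):
        out=[]
        for T in Ts[i:i+per]:
            d=T0[:3,:3].T@(T[:3,3]-T0[:3,3])/80; r=R.from_matrix(T0[:3,:3].T@T[:3,:3]).as_rotvec()/2/np.pi
            out.append("%g %.3f %.3f %.3f %.4f %.4f %.4f"%(g,*d,*r)); assert abs(d).max()<=1,d
        print(";".join(out),"\n");T0=Ts[min(i+per,len(Ts))-1]
E
cat > p1.py <<'E'
from path import *
o=readout.get_obs();q0=np.array(o["joint_positions"]);p0=np.array(o["tool_pos"])
for flip in(0,1):
    Rt=rot(0,np.radians(55))@(np.diag([-1,-1,1]) if flip else np.eye(3))
    pe=np.array([430,105,150.])
    qe=iks(pe,Rt,9)[0];print("end",flip,qe)
    for N in (40,):
        Q=[];q=q0.copy();pm=np.array([440,125,240.])
        for s in np.linspace(0,1,N+1)[1:]:
            w=q0+(qe-q0)*s; w[4]=np.interp(s,[0,.25,.75,1],[q0[4],.55,.7,qe[4]])
            p=(p0+(pm-p0)*s*2) if s<.5 else pm+(pe-pm)*(s-.5)*2
            f=lambda a:(tool(np.r_[a,w[3:]])[:3,3]-p)/100
            r=least_squares(lambda a:np.r_[f(a),.002*(a-q[:3])],np.clip(q[:3],LO[:3]+.001,HI[:3]-.001),bounds=(LO[:3],HI[:3]))
            q=np.r_[r.x,w[3:]];Q.append(q)
        Ts=[tool(q) for q in Q];A=[tool(q0)]+Ts
        print("max rot/row",max(np.degrees(R.from_matrix(a[:3,:3].T@b[:3,:3]).magnitude()) for a,b in zip(A,Ts)),"max dq",np.abs(np.diff([q0]+Q,axis=0)).max(0))
        for q,T in list(zip(Q,Ts))[3::6]: print(q,T[:3,3],"zaxis",T[:3,2],"y",T[:3,1])
        if flip==1: 
            T0=np.eye(4);T0[:3,:3]=R.from_euler("xyz",o["tcp_rot"]).as_matrix();T0[:3,3]=p0
            rows(T0,Ts,-0.55)
E
python3 p1.py
```

```text
end 0 [0.16 0.26 2.63 3.35 0.71 1.51]
max rot/row 10.346895009834016 max dq [0.05 0.02 0.04 0.11 0.03 0.05]
[ 0.25  0.05  2.17 -0.56  0.39 -0.19] [455.38 130.3  202.98] zaxis [ 0.58 -0.06 -0.81] y [0.52 0.79 0.31]
[0.08 0.01 2.09 0.09 0.55 0.1 ] [449.61 128.31 216.86] zaxis [ 0.46  0.09 -0.88] y [ 0.88 -0.1   0.46]
[-0.16 -0.05  2.19  0.74  0.59  0.38] [443.84 126.32 230.75] zaxis [ 0.52  0.3  -0.8 ] y [ 0.48 -0.88 -0.02]
[-0.33 -0.05  2.4   1.39  0.64  0.66] [439. 123. 231.] zaxis [ 0.66  0.39 -0.63] y [-0.24 -0.69 -0.68]
[-0.32  0.05  2.58  2.05  0.69  0.94] [436. 117. 204.] zaxis [ 0.77  0.33 -0.54] y [-0.61  0.17 -0.77]
[-0.12  0.16  2.66  2.7   0.7   1.23] [433. 111. 177.] zaxis [ 0.82  0.18 -0.54] y [-0.44  0.8  -0.41]
[0.16 0.26 2.63 3.35 0.71 1.51] [430. 105. 150.] zaxis [ 0.82 -0.   -0.57] y [0. 1. 0.]
end 1 [ 0.16  0.26  2.63  3.35  0.71 -1.63]
max rot/row 5.993768762583712 max dq [0.05 0.02 0.04 0.11 0.03 0.03]
[ 0.25  0.05  2.17 -0.56  0.39 -0.5 ] [455.38 130.3  202.98] zaxis [ 0.58 -0.06 -0.81] y [0.3  0.94 0.14]
[ 0.08  0.01  2.09  0.09  0.55 -0.69] [449.61 128.31 216.8
[... 1797 characters left out ...]
178 -0.0230 0.0150 0.0876;-0.55 -0.270 -0.221 0.208 -0.0268 0.0160 0.0998;-0.55 -0.308 -0.252 0.237 -0.0304 0.0166 0.1111;-0.55 -0.347 -0.284 0.267 -0.0340 0.0166 0.1213;-0.55 -0.385 -0.315 0.297 -0.0376 0.0162 0.1307;-0.55 -0.424 -0.347 0.327 -0.0411 0.0149 0.1386;-0.55 -0.462 -0.379 0.356 -0.0446 0.0133 0.1457;-0.55 -0.501 -0.410 0.386 -0.0481 0.0113 0.1521;-0.55 -0.539 -0.442 0.416 -0.0517 0.0091 0.1580;-0.55 -0.578 -0.473 0.445 -0.0552 0.0067 0.1633;-0.55 -0.616 -0.505 0.475 -0.0588 0.0041 0.1682;-0.55 -0.655 -0.536 0.505 -0.0625 0.0013 0.1728;-0.55 -0.693 -0.568 0.534 -0.0664 -0.0017 0.1772;-0.55 -0.732 -0.599 0.564 -0.0703 -0.0049 0.1813;-0.55 -0.770 -0.631 0.594 -0.0743 -0.0081 0.1854
```

>>> step_arm(
  series="-0.55 -0.010 -0.006 -0.030 0.0011 0.0029 0.0123;-0.55 -0.019 -0.012 -0.059 0.0018 0.0061 0.0250;-0.55 -0.029 -0.018 -0.089 0.0022 0.0097 0.0381;-0.55 -0.038 -0.024 -0.118 0.0023 0.0136 0.0517;-0.55 -0.048 -0.030 -0.148 0.0019 0.0178 0.0656",
)

```text
time: 15.3
tool_pos: [454.6, 129.4, 201.9]
tcp_rot: [2.918, 0.544, 2.635]
contact_force: [-0.8, 0.2, -0.7]
grip_width: 71.0
finger_force: 0.0
```

```bash
sed -i 's/N in (40,)/N in (34,)/' p1.py; python3 p1.py | grep -A30 'end 1'; python3 -c "
from h import *
plan()"
```

```text
end 1 [ 0.16  0.26  2.63  3.35  0.71 -1.63]
max rot/row 6.128685135111454 max dq [0.05 0.02 0.04 0.11 0.02 0.03]
[ 0.11  0.02  2.12 -0.    0.48 -0.66] [451.13 128.37 210.83] zaxis [ 0.5   0.06 -0.87] y [0.61 0.69 0.39]
[-0.12 -0.03  2.18  0.67  0.56 -0.85] [445.99 126.81 224.29] zaxis [ 0.51  0.27 -0.82] y [0.81 0.15 0.56]
[-0.3  -0.07  2.37  1.34  0.62 -1.05] [440.86 125.26 237.76] zaxis [ 0.66  0.38 -0.64] y [ 0.74 -0.44  0.51]
[-0.32  0.02  2.57  2.01  0.67 -1.24] [437.06 119.12 213.53] zaxis [ 0.78  0.34 -0.53] y [ 0.51 -0.83  0.22]
[-0.12  0.15  2.66  2.68  0.7  -1.44] [433.53 112.06 181.76] zaxis [ 0.83  0.19 -0.53] y [ 0.24 -0.97  0.04]
[ 0.16  0.26  2.63  3.35  0.71 -1.63] [430. 105. 150.] zaxis [ 0.82 -0.   -0.57] y [-0. -1. -0.]
-0.55 -0.008 -0.002 -0.029 -0.0014 0.0043 0.0151;-0.55 -0.016 -0.003 -0.058 -0.0033 0.0088 0.0301;-0.55 -0.024 -0.005 -0.087 -0.0055 0.0134 0.0454;-0.55 -0.031 -0.006 -0.116 -0.0080 0.0181 0.0608;-0.55 -0.039 -0.008 -0.146 -0.0108 0.0228 0.0763;-0.55 -0.047 -0.010 -0.175 -0.0139 0.0276 0.0920;-0.55 -0.055 -0.011 -0.204 -0.0173 0.0324 0.1078;-0.55 -0
[... 716 characters left out ...]
022 0.0253;-0.55 -0.184 -0.045 0.078 -0.0115 0.0026 0.0365;-0.55 -0.245 -0.060 0.103 -0.0154 0.0026 0.0467;-0.55 -0.306 -0.075 0.129 -0.0194 0.0023 0.0558;-0.55 -0.368 -0.090 0.155 -0.0234 0.0013 0.0636;-0.55 -0.429 -0.105 0.181 -0.0275 -0.0002 0.0704;-0.55 -0.490 -0.120 0.207 -0.0317 -0.0019 0.0764;-0.55 -0.552 -0.135 0.233 -0.0359 -0.0038 0.0819;-0.55 -0.613 -0.150 0.258 -0.0403 -0.0059 0.0869;-0.55 -0.674 -0.165 0.284 -0.0447 -0.0082 0.0914;-0.55 -0.735 -0.180 0.310 -0.0493 -0.0105 0.0957;-0.55 -0.797 -0.195 0.336 -0.0540 -0.0130 0.0998;-0.55 -0.858 -0.210 0.362 -0.0590 -0.0156 0.1037 

now t=15.30 [454.6 129.4 201.9] F [-0.8  0.2 -0.7] w 71.0 f 0.0 q [ 0.24  0.05  2.15 -0.45  0.42 -0.53]
```

It follows the planned path, so I'll continue.

>>> step_arm(
  series="-0.55 -0.008 -0.002 -0.029 -0.0014 0.0043 0.0151;-0.55 -0.016 -0.003 -0.058 -0.0033 0.0088 0.0301;-0.55 -0.024 -0.005 -0.087 -0.0055 0.0134 0.0454;-0.55 -0.031 -0.006 -0.116 -0.0080 0.0181 0.0608;-0.55 -0.039 -0.008 -0.146 -0.0108 0.0228 0.0763;-0.55 -0.047 -0.010 -0.175 -0.0139 0.0276 0.0920;-0.55 -0.055 -0.011 -0.204 -0.0173 0.0324 0.1078;-0.55 -0.063 -0.013 -0.233 -0.0211 0.0371 0.1237;-0.55 -0.071 -0.014 -0.262 -0.0252 0.0414 0.1396;-0.55 -0.079 -0.016 -0.291 -0.0298 0.0451 0.1555;-0.55 -0.087 -0.018 -0.320 -0.0346 0.0486 0.1714;-0.55 -0.094 -0.019 -0.349 -0.0396 0.0518 0.1872;-0.55 -0.102 -0.021 -0.378 -0.0448 0.0548 0.2029;-0.55 -0.110 -0.022 -0.407 -0.0502 0.0575 0.2184;-0.55 -0.118 -0.024 -0.437 -0.0556 0.0599 0.2336;-0.55 -0.126 -0.026 -0.466 -0.0612 0.0619 0.2485;-0.55 -0.134 -0.027 -0.495 -0.0669 0.0637 0.2628;-0.55 -0.100 -0.056 -0.443 -0.0696 0.0667 0.2783;-0.55 -0.066 -0.085 -0.391 -0.0720 0.0692 0.2933;-0.55 -0.033 -0.113 -0.339 -0.0742 0.0711 0.3076",
)

```text
time: 17.3
tool_pos: [438.3, 120.9, 224.0]
tcp_rot: [2.615, -0.874, 1.104]
contact_force: [-0.2, 0.6, -0.7]
grip_width: 71.3
finger_force: 0.0
```

```bash
sed -i 's/N in (34,)/N in (16,)/;s/(p0+(pm-p0)\*s\*2) if s<.5 else pm+(pe-pm)\*(s-.5)\*2/p0+(pe-p0)*s/;s/\[q0\[4\],.55,.7,qe\[4\]\]/q0[4]+(qe[4]-q0[4])*np.array([0,.25,.75,1])/' p1.py; python3 p1.py | grep -A30 'end 1'; python3 -c "
from h import *
plan()"
```

```text
end 1 [ 0.16  0.26  2.63  3.35  0.71 -1.63]
max rot/row 4.063737753913242 max dq [0.04 0.02 0.03 0.1  0.   0.03]
[-0.29  0.05  2.6   2.15  0.68 -1.28] [436.24 116.89 205.49] zaxis [ 0.79  0.31 -0.53] y [ 0.45 -0.88  0.16]
[-0.09  0.16  2.65  2.75  0.69 -1.46] [433.12 110.94 177.74] zaxis [ 0.83  0.17 -0.54] y [ 0.22 -0.98  0.03]
[ 0.16  0.26  2.63  3.35  0.71 -1.63] [430. 105. 150.] zaxis [ 0.82 -0.   -0.57] y [-0. -1. -0.]
-0.55 -0.053 -0.013 0.023 -0.0013 0.0014 0.0105;-0.55 -0.107 -0.027 0.045 -0.0049 0.0019 0.0212;-0.55 -0.160 -0.040 0.068 -0.0086 0.0022 0.0311;-0.55 -0.213 -0.054 0.091 -0.0122 0.0021 0.0402;-0.55 -0.267 -0.067 0.113 -0.0158 0.0017 0.0485;-0.55 -0.320 -0.081 0.136 -0.0194 0.0010 0.0561;-0.55 -0.373 -0.094 0.159 -0.0230 0.0001 0.0630;-0.55 -0.426 -0.108 0.181 -0.0266 -0.0010 0.0692;-0.55 -0.480 -0.121 0.204 -0.0303 -0.0024 0.0748;-0.55 -0.533 -0.134 0.227 -0.0341 -0.0039 0.0799;-0.55 -0.586 -0.148 0.249 -0.0379 -0.0055 0.0846;-0.55 -0.640 -0.161 0.272 -0.0419 -0.0073 0.0889;-0.55 -0.693 -0.175 0.295 -0.0459 -0.0093 0.0928;-0.55 -0.746 -0.188 0.317 -0.0501 -0.0113 0.0965;-0.55 -0.800 -0.202 0.340 -0.0544 -0.0134 0.1000;-0.55 -0.853 -0.215 0.363 -0.0588 -0.0156 0.1034 

now t=17.30 [438.3 120.9 224. ] F [-0.2  0.6 -0.7] w 71.3 f 0.0 q [-0.37 -0.02  2.5   1.75  0.67 -1.16]
```

>>> step_arm(
  series="-0.55 -0.107 -0.027 0.045 -0.0049 0.0019 0.0212;-0.55 -0.213 -0.054 0.091 -0.0122 0.0021 0.0402;-0.55 -0.320 -0.081 0.136 -0.0194 0.0010 0.0561;-0.55 -0.426 -0.108 0.181 -0.0266 -0.0010 0.0692;-0.55 -0.480 -0.121 0.204 -0.0303 -0.0024 0.0748;-0.55 -0.533 -0.134 0.227 -0.0341 -0.0039 0.0799;-0.55 -0.586 -0.148 0.249 -0.0379 -0.0055 0.0846;-0.55 -0.640 -0.161 0.272 -0.0419 -0.0073 0.0889;-0.55 -0.693 -0.175 0.295 -0.0459 -0.0093 0.0928;-0.55 -0.746 -0.188 0.317 -0.0501 -0.0113 0.0965;-0.55 -0.800 -0.202 0.340 -0.0544 -0.0134 0.1000;-0.55 -0.853 -0.215 0.363 -0.0588 -0.0156 0.1034;-0.55 -0.853 -0.215 0.363 -0.0588 -0.0156 0.1034;-0.55 -0.853 -0.215 0.363 -0.0588 -0.0156 0.1034",
)

```text
time: 18.7
tool_pos: [430.4, 105.6, 150.7]
tcp_rot: [3.136, -0.961, 0.011]
contact_force: [-0.4, -0.1, 0.7]
grip_width: 71.3
finger_force: 0.0
```

```bash
cat >> h.py <<'E'
_rot=rot
def rotf(phi,th=0.): return _rot(phi,th)@np.diag([-1,-1,1])
def planf(*t):
    global rot
    rot=rotf; plan(*t); rot=_rot
E
python3 - <<'E'
from h import *
t55=np.radians(55)
s=vision.capture("scene")
C=sel(cloud(s),(480,560),(60,150),(57,75));print(len(C),C.mean(0),C.min(0),C.max(0))
a=models.pinpoint(s,"sugar_cone")[:2];print(a,[at_z(s,x["position"],0) for x in a], proj(s,(520.6,105,0)))
z=rot(0,t55)[:,2];g=np.array([520.6,105,35.])
planf((*(g-60*z),0,t55),(*(g+19*z),0,t55))
E
```

```text
35 [527.48156184  91.57570183  61.83287287] [507.75723975  81.68924886  57.62623173] [538.66233627 117.86412006  67.4211131 ]
[{'position': [326.8, 215.8], 'p': 0.49}] [array([516.51145143, 102.62008981,   0.        ])] [328.35949996 216.16651117]
now t=18.80 [430.7 105.1 151.2] F [ 0.2 -0.5 -0.3] w 71.1 f 0.0 q [ 0.16  0.26  2.62  3.34  0.71 -1.64]
  xyz -0.546 0.001 0.999  rot -0.0003 -0.0004 0.0009  rows>=2
  xyz -0.002 0.000 0.004  rot 0.0000 0.0000 0.0000  rows>=1
  xyz 0.000 0.000 0.988  rot 0.0000 0.0000 0.0000  rows>=2
```

>>> step_arm(
  series="-0.55 -0.2 0 0.37 0 0 0;-0.55 -0.4 0 0.73 0 0 0;-0.55 -0.546 0 1 0 0 0;-0.55 -0.546 0 1 0 0 0;-0.55 -0.546 0 1 0 0 0",
)

```text
time: 19.3
tool_pos: [471.1, 104.7, 69.7]
tcp_rot: [3.136, -0.961, 0.008]
contact_force: [-1.1, 0.5, 1.1]
grip_width: 70.8
finger_force: 0.0
```

>>> step_arm(
  series="-0.55 0 0 0.25 0 0 0;-0.55 0 0 0.5 0 0 0;-0.55 0 0 0.75 0 0 0;-0.55 0 0 0.99 0 0 0;-0.55 0 0 0.99 0 0 0;-0.55 0 0 0.99 0 0 0",
)

```text
time: 19.9
tool_pos: [536.3, 105.3, 26.6]
tcp_rot: [3.136, -0.965, 0.008]
contact_force: [-0.0, 0.1, -0.2]
grip_width: 71.1
finger_force: 0.0
```

```bash
python3 - <<'E'
from h import *
t55=np.radians(55)
z=rot(0,t55)[:,2];g=np.array([520.6,105,35.])
planf((*(g+19*z),0,t55))
s=vision.capture("scene");cv2.imwrite("pics/c3.png",cv2.resize(s["frame"][120:270,230:430],(800,600))[:,:,::-1])
E
```

```text
now t=19.90 [536.3 105.3  26.6] F [-0.   0.1 -0.2] w 71.1 f 0.0 q [ 0.1   0.78  2.43  3.24  1.03 -1.57]
  xyz -0.027 0.004 0.017  rot -0.0003 -0.0008 0.0008  rows>=1
```

View pics/c3.png

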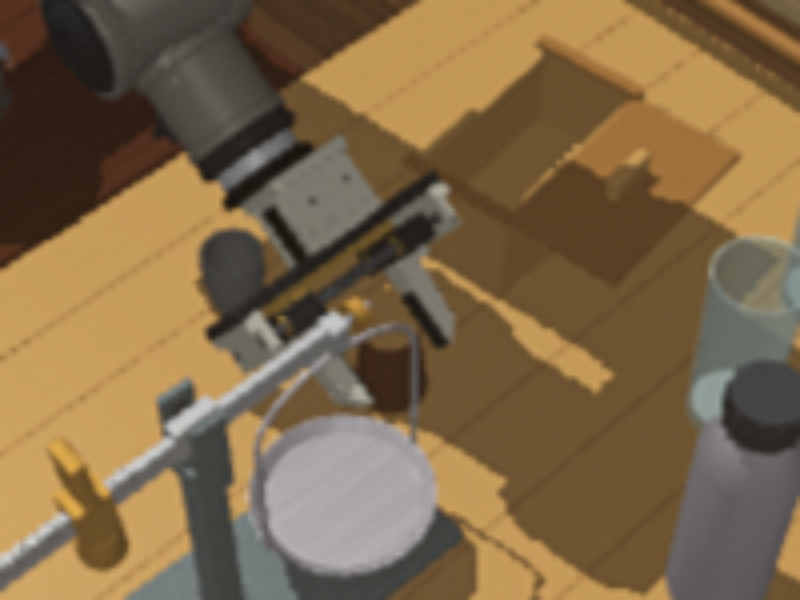

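The fingers straddle the cone (crop (390,370)), and the hand is clear of the jigger and the bow. I'll grip and lift.

>>> step_arm(
  series="-0.3 0 0 0 0 0 0;0 0 0 0 0 0 0;0.3 0 0 0 0 0 0;1 0 0 0 0 0 0;1 0 0 0 0 0 0;1 0 0 0 0 0 0;1 0 0 0 0 0 0",
)

```text
time: 20.65
tool_pos: [536.6, 105.3, 25.0]
tcp_rot: [3.136, -0.964, 0.009]
contact_force: [-4.0, -0.4, 5.5]
grip_width: 46.8
finger_force: 29.9
```

```bash
python3 - <<'E'
from h import *
t55=np.radians(55);o=readout.get_obs()
z=rot(0,t55)[:,2];p=np.array(o["tool_pos"]);g=p-19*z;print("grasp",g)
c=sc(0,100);print("pan",c)
# cone centre relative to tcp when phi=0: cone axis x at 520.6
dx=520.6-p[0]; dz=-p[2]; print(dx,dz)
def tcp(ph,cx,cy,cz): return (cx-dx*np.cos(ph),cy-dx*np.sin(ph),cz-dz,ph,t55)
import json
planf((p[0],p[1],p[2]+90,0,t55),tcp(SP,c[0]-130,c[1],90),tcp(SP,c[0],c[1],75),tcp(SP,c[0],c[1],38))
from kin import *
np.set_printoptions(precision=2,suppress=True)
q=np.array(o["joint_positions"])
for t in [(p[0],p[1],p[2]+90,0,t55),tcp(SP,c[0]-130,c[1],90),tcp(SP,c[0]-65,c[1],90),tcp(SP,c[0],c[1],75),tcp(SP,c[0],c[1],38)]:
    q,e=ik(np.array(t[:3]),rotf(t[3],t[4]),q);print(np.round(t,1),q,e)
E
```

```text
grasp [521.03874473 105.28048376  35.89675577]
pan [590.29867501 -11.59243576]
-16.00263357307722 -24.998803479424623
now t=20.65 [536.6 105.3  25. ] F [-4.  -0.4  5.5] w 46.8 f 29.9 q [ 0.1   0.78  2.43  3.24  1.03 -1.57]
  xyz 0.924 0.004 -0.642  rot -0.0003 -0.0006 0.0008  rows>=2
  xyz -0.294 0.999 -0.420  rot -0.0056 -0.0000 0.0039  rows>=2
  xyz -0.127 0.481 -0.181  rot 0.0000 0.0000 0.0000  rows>=1
  xyz 0.540 -0.049 0.999  rot 0.0000 0.0000 0.0000  rows>=2
  xyz 0.237 -0.021 0.439  rot 0.0000 0.0000 0.0000  rows>=1
  xyz -0.379 0.000 0.265  rot 0.0000 0.0000 0.0000  rows>=1
[536.6 105.3 115.    0.    1. ] [ 0.11  0.45  2.41  3.28  0.68 -1.62] 1.2529110467350088e-10
[476.3 -12.3 115.   -0.    1. ] [-0.35  0.43  2.63  2.82  0.88 -1.54] 1.9890421754098497e-10
[541.3 -12.3 115.   -0.    1. ] [-0.27  0.45  2.45  2.86  0.72 -1.49] 5.059125552587444e-10
[606.3 -12.3 100.   -0.    1. ] [-0.22  0.53  2.28  2.9   0.64 -1.48] 2.3973479553670757e-14
[606.3 -12.3  63.   -0.    1. ] [-0.22  0.64  2.29  2.93  0.75 -1.52] 1.5916157281026246e-14
```

>>> step_arm(
  series="1 0.1 0 -0.07 0 0 0;1 0.3 0 -0.21 0 0 0;1 0.6 0 -0.42 0 0 0;1 0.924 0 -0.642 0 0 0;1 0.924 0 -0.642 0 0 0;1 0.924 0 -0.642 0 0 0",
)

```text
time: 21.25
tool_pos: [536.8, 105.6, 115.4]
tcp_rot: [3.137, -0.965, 0.008]
contact_force: [0.0, -1.1, -1.9]
grip_width: 46.9
finger_force: 29.7
```

```bash
python3 - <<'E'
from h import *
t55=np.radians(55)
planf((477,-12,115,SP,t55))
E
```

```text
now t=21.25 [536.8 105.6 115.4] F [ 0.  -1.1 -1.9] w 46.9 f 29.7 q [ 0.1   0.47  2.4   3.27  0.7  -1.62]
  xyz -0.298 0.999 -0.418  rot -0.0059 -0.0008 0.0047  rows>=2
  xyz -0.127 0.479 -0.178  rot 0.0000 0.0000 0.0000  rows>=1
```

>>> step_arm(
  series="1 -0.15 0.3 -0.2 -0.002 0 0.0015;1 -0.25 0.6 -0.35 -0.004 0 0.003;1 -0.298 1 -0.418 -0.0059 0 0.0047;1 -0.298 1 -0.418 -0.0059 0 0.0047",
)

```text
time: 21.65
tool_pos: [494.7, 21.9, 112.3]
tcp_rot: [-3.14, -0.958, -0.052]
contact_force: [-0.1, 0.8, -1.9]
grip_width: 46.8
finger_force: 29.7
```

>>> step_arm(
  series="1 -0.06 0.25 -0.09 0 0 0;1 -0.127 0.479 -0.178 0 0 0;1 -0.127 0.479 -0.178 0 0 0;1 -0.127 0.479 -0.178 0 0 0",
)

```text
time: 22.05
tool_pos: [476.9, -12.2, 113.4]
tcp_rot: [-3.14, -0.962, -0.045]
contact_force: [-0.2, -0.1, -1.7]
grip_width: 46.9
finger_force: 29.7
```

```bash
python3 - <<'E'
from h import *
t55=.9645
c=np.array([591,-11.5])
for n in("top","scene"):
    P=sel(cloud(vision.capture(n)),(500,700),(-100,80),(46,75));r=rect(P);print(n,len(P),r)
planf((550,-12,104,SP,t55),(c[0]+16,c[1]-.7,102,SP,t55),(c[0]+16,c[1]-.7,81,SP,t55))
E
```

```text
top 1009 ((588.125, -14.610801696777344), (138.8533935546875, 121.6092758178711), 49.447689056396484)
scene 1442 ((590.73046875, -8.906631469726562), (120.48050689697266, 120.17350769042969), 48.981624603271484)
now t=22.15 [477.2 -11.2 114. ] F [ 0.9  0.6 -1.6] w 46.6 f 29.7 q [-0.36  0.46  2.62  2.8   0.9  -1.54]
  xyz 0.417 -0.028 0.818  rot -0.0002 0.0002 0.0001  rows>=2
  xyz 0.385 -0.028 0.599  rot 0.0000 0.0000 0.0000  rows>=2
  xyz -0.216 0.000 0.150  rot 0.0000 0.0000 0.0000  rows>=1
```

>>> step_arm(
  series="1 0.1 -0.007 0.2 0 0 0;1 0.2 -0.014 0.4 0 0 0;1 0.31 -0.02 0.61 0 0 0;1 0.417 -0.028 0.818 0 0 0;1 0.417 -0.028 0.818 0 0 0",
)

```text
time: 22.65
tool_pos: [552.1, -11.5, 105.1]
tcp_rot: [3.141, -0.967, -0.039]
contact_force: [-0.0, -0.1, -2.0]
grip_width: 46.3
finger_force: 29.7
```

>>> step_arm(
  series="1 0.1 -0.007 0.15 0 0 0;1 0.19 -0.014 0.3 0 0 0;1 0.29 -0.02 0.45 0 0 0;1 0.385 -0.028 0.599 0 0 0;1 0.385 -0.028 0.599 0 0 0;1 0.385 -0.028 0.599 0 0 0",
)

```text
time: 23.25
tool_pos: [605.6, -12.2, 101.9]
tcp_rot: [-3.141, -0.962, -0.042]
contact_force: [-0.6, 0.7, -2.1]
grip_width: 47.2
finger_force: 29.7
```

```bash
python3 - <<'E'
from h import *
t55=.9645
c=np.array([591,-11.5])
planf((c[0]+16,c[1]-.7,78,SP,t55))
s=vision.capture("scene");cv2.imwrite("pics/c4.png",cv2.resize(s["frame"][165:290,240:380],(672,600))[:,:,::-1])
E
```

```text
now t=23.25 [605.6 -12.2 101.9] F [-0.6  0.7 -2.1] w 47.2 f 29.7 q [-0.23  0.54  2.28  2.89  0.64 -1.47]
  xyz -0.235 -0.001 0.185  rot -0.0002 0.0004 0.0001  rows>=1
```

View pics/c4.png

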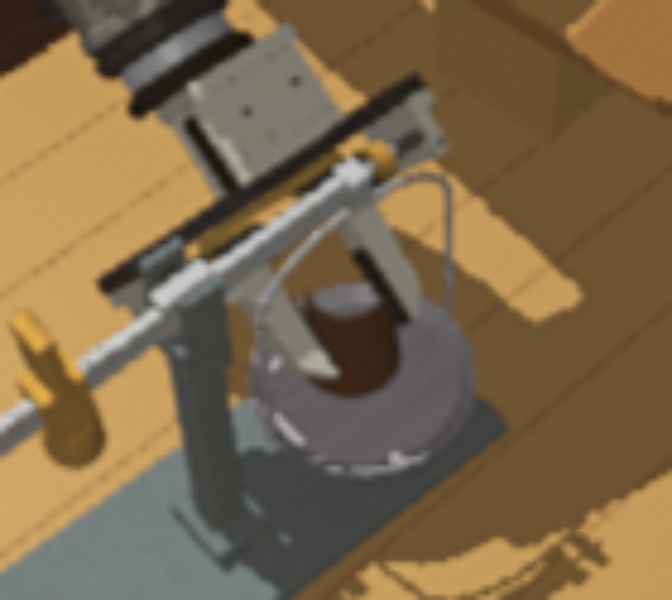

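The cone is held upright between the bow's legs, over the pan (crop (350,340)). Now I'll lower it.

>>> step_arm(
  series="1 -0.08 0 0.06 0 0 0;1 -0.16 0 0.12 0 0 0;1 -0.22 0 0.165 0 0 0;1 -0.25 0 0.18 0 0 0;1 -0.28 0 0.2 0 0 0;1 -0.3 0 0.215 0 0 0;1 -0.32 0 0.23 0 0 0;1 -0.32 0 0.23 0 0 0",
)

```text
time: 24.1
tool_pos: [607.2, -13.3, 70.8]
tcp_rot: [3.142, -0.964, -0.043]
contact_force: [-0.0, -0.0, -0.1]
grip_width: 47.0
finger_force: 29.7
```

>>> step_arm(
  series="1 -0.016 0 0.011 0 0 0;1 -0.033 0 0.023 0 0 0;1 -0.033 0 0.023 0 0 0",
)

```text
time: 24.4
tool_pos: [607.2, -13.3, 67.6]
tcp_rot: [3.142, -0.964, -0.043]
contact_force: [0.2, 0.1, -1.3]
grip_width: 46.5
finger_force: 29.7
```

```bash
python3 - <<'E'
from h import *
planf((607,-12.2,63,SP,.9645))
s=vision.capture("scene");P=sel(cloud(s),(520,660),(-80,60),(30,58));Q=np.hypot(P[:,0]-591,P[:,1]+11.5)
m=(Q<50)&(Q>34);print("floor z",np.median(P[m,2]),m.sum())
E
```

```text
now t=24.40 [607.2 -13.3  67.6] F [ 0.2  0.1 -1.3] w 46.5 f 29.7 q [-0.23  0.64  2.29  2.92  0.75 -1.51]
  xyz -0.049 -0.014 0.030  rot 0.0000 0.0001 -0.0000  rows>=1
floor z 43.42070088743107 391
```

>>> step_arm(
  series="1 -0.016 0 0.011 0 0 0;1 -0.033 0 0.023 0 0 0;1 -0.033 0 0.023 0 0 0",
)

```text
time: 24.75
tool_pos: [607.2, -13.3, 64.2]
tcp_rot: [-3.142, -0.963, -0.043]
contact_force: [0.5, -0.8, -1.3]
grip_width: 46.7
finger_force: 29.7
```

>>> step_arm(
  series="1 -0.01 0 0.007 0 0 0;1 -0.01 0 0.007 0 0 0",
)

```text
time: 24.95
tool_pos: [607.2, -13.3, 63.4]
tcp_rot: [-3.142, -0.964, -0.043]
contact_force: [0.2, -1.0, -1.0]
grip_width: 46.8
finger_force: 29.7
```

>>> step_arm(
  series="1 -0.01 0 0.007 0 0 0;1 -0.01 0 0.007 0 0 0",
)

```text
time: 25.15
tool_pos: [607.4, -13.3, 63.0]
tcp_rot: [3.142, -0.965, -0.043]
contact_force: [-2.2, -0.8, 4.3]
grip_width: 46.7
finger_force: 29.9
```

>>> step_arm(
  series="0.1 0.004 0 -0.003 0 0 0;-0.02 0.004 0 -0.003 0 0 0;-0.1 0.004 0 -0.003 0 0 0;-0.2 0.004 0 -0.003 0 0 0;-0.25 0.004 0 -0.003 0 0 0;-0.25 0.004 0 -0.003 0 0 0;-0.25 0.004 0 -0.003 0 0 0",
)

```text
time: 25.85
tool_pos: [607.2, -13.2, 62.9]
tcp_rot: [3.142, -0.964, -0.043]
contact_force: [0.1, -0.3, -0.4]
grip_width: 57.4
finger_force: 0.0
```

```bash
python3 - <<'E'
from h import *
o=readout.get_obs();p=np.array(o["tool_pos"]);Rm=R.from_euler("xyz",o["tcp_rot"]).as_matrix();h=np.array([np.cos(SP),np.sin(SP),0])
print(o["contact_force"],o["grip_width"],"per80 horizontal back",-Rm.T@h,"up",Rm.T@[0,0,1])
E
```

```text
[ 0.05980901 -0.33790082 -0.38959099] 57.39004117804139 per80 horizontal back [-5.70622850e-01  5.76694429e-05 -8.21212250e-01] up [ 8.21212252e-01  3.35818743e-05 -5.70622849e-01]
```

>>> step_arm(
  series="-0.25 -0.04 0 -0.06 0 0 0;-0.25 -0.11 0 -0.16 0 0 0;-0.25 -0.22 0 -0.32 0 0 0;-0.25 -0.36 0 -0.52 0 0 0;-0.25 -0.5 0 -0.72 0 0 0;-0.25 -0.69 0 -1 0 0 0;-0.25 -0.69 0 -1 0 0 0",
)

```text
time: 26.55
tool_pos: [506.2, -8.4, 62.2]
tcp_rot: [-3.139, -0.958, -0.046]
contact_force: [0.4, 0.1, -0.5]
grip_width: 57.8
finger_force: 0.0
```

>>> step_arm(
  series="-0.25 0.1 0 -0.4 0 0 0;0.5 0.3 0 -0.8 0 0 0;1 0.5 0 -1 0 0 0;1 0.5 0 -1 0 0 0",
)

```text
time: 26.95
tool_pos: [467.6, -7.5, 145.3]
tcp_rot: [3.138, -0.971, -0.04]
contact_force: [0.3, -0.2, -0.2]
grip_width: 38.1
finger_force: 0.0
```

```bash
python3 - <<'E'
from h import *
np.set_printoptions(precision=2,suppress=True)
planf()
s=vision.capture("scene");t=vision.capture("top")
cv2.imwrite("pics/c5.png",np.hstack([cv2.resize(s["frame"][190:320,150:360],(800,495))])[:,:,::-1])
for c in(s,t):
    C=cloud(c);P=sel(C,(520,660),(-80,60),(95,112));print("cone top",len(P),np.median(P,0),P.min(0),P.max(0))
    P=sel(C,(560,620),(-310,-130),(262,300));print("tab",len(P),P.mean(0),P.min(0),P.max(0))
    P=sel(C,(572,600),(-330,-200),(205,255));b=np.polyfit(P[:,1]+111,P[:,2],1);print("beam",b,len(P))
    x=models.pinpoint(c,"poise_tab")[:2];print([(a,at_z(c,a["position"],285)) for a in x])
E
```

```text
now t=26.95 [467.6  -7.5 145.3] F [ 0.3 -0.2 -0.2] w 38.1 f 0.0 q [-0.36  0.31  2.61  2.76  0.76 -1.47]
cone top 55 [597.47 -25.4  100.18] [572.48 -74.28  95.29] [608.43  52.67 111.61]
tab 105 [ 587.49 -182.45  279.35] [ 571.41 -187.26  262.22] [ 596.93 -176.15  289.77]
beam [ -0.07 228.25] 486
[({'position': [246.3, 226.8], 'p': 0.93}, array([ 577.88, -178.26,  285.  ]))]
cone top 19 [579.83  -7.96 101.64] [569.81 -69.63  96.58] [604.92  53.95 107.68]
tab 48 [ 585.02 -177.58  283.05] [ 574.43 -183.14  263.14] [ 596.77 -173.08  288.99]
beam [ -0.07 230.53] 165
[({'position': [401.0, 192.5], 'p': 0.65}, array([ 584.75, -180.04,  285.  ]))]
```

View pics/c5.png

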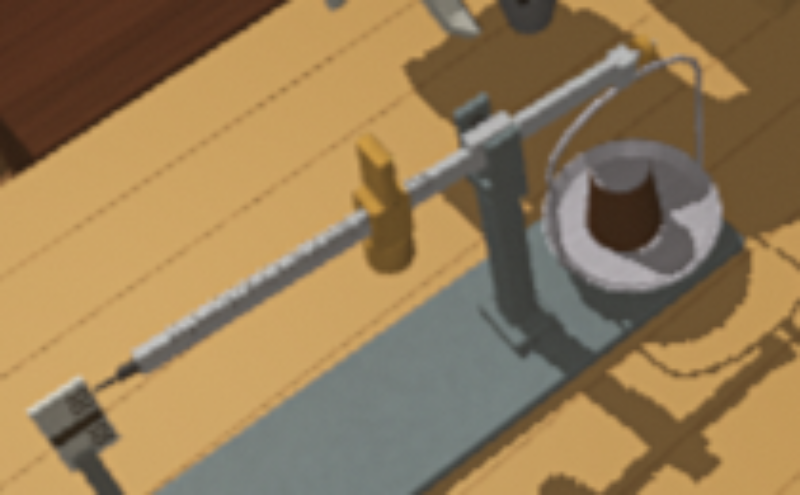

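The cone stands upright in the middle of the pan, the pointer is up against its stop, and the poise tab is near (585,-180,286). I'll straddle the tab loosely with this same hand orientation.

```bash
python3 - <<'E'
from h import *
from kin import *
np.set_printoptions(precision=2,suppress=True)
th=.9645;o=readout.get_obs();q=np.array(o["joint_positions"]);z=rotf(SP,th)[:,2]
P=[]
for g,b in(((584,-180,277),90),((584,-180,277),0),((581,-260,277),0),((580,-290,277),0)):
    t=np.array(g,float)+19*z-b*np.array([np.cos(SP),np.sin(SP),-.5]);q,e=ik(t,rotf(SP,th),q);print(t,q,e);P.append(t)
planf((467,-100,300,SP,th),(*P[0],SP,th),(*P[1],SP,th))
E
```

```text
[ 509.68 -176.8   311.17] [-0.83 -0.02  2.14  1.26  0.66 -0.14] 2.60854449152248e-12
[ 599.6  -180.67  266.17] [-0.66  0.2   2.03  1.5   0.5  -0.3 ] 3.4106051316484808e-15
[ 596.6  -260.67  266.17] [-0.81  0.27  1.93  1.38  0.62 -0.27] 2.4660241906957017e-10
[ 595.6  -290.67  266.17] [-0.86  0.3   1.89  1.34  0.66 -0.26] 2.518072506063618e-10
now t=27.15 [467.4  -7.3 140.9] F [0.5 0.1 1.2] w 21.9 f 0.0 q [-0.36  0.32  2.61  2.76  0.77 -1.48]
  xyz 0.999 0.697 -0.663  rot -0.0000 0.0003 -0.0001  rows>=3
  xyz 0.660 0.461 -0.436  rot 0.0000 0.0000 0.0000  rows>=2
  xyz 0.442 0.936 0.392  rot 0.0000 0.0000 0.0000  rows>=2
  xyz 0.143 0.000 0.999  rot 0.0000 0.0000 0.0000  rows>=2
  xyz 0.035 0.000 0.246  rot 0.0000 0.0000 0.0000  rows>=1
```

>>> step_arm(
  series="0.35 0.33 0.23 -0.22 0 0 0;0.35 0.67 0.46 -0.44 0 0 0;0.35 1 0.697 -0.663 0 0 0;0.35 1 0.697 -0.663 0 0 0;0.35 1 0.697 -0.663 0 0 0",
)

```text
time: 27.65
tool_pos: [467.6, -64.3, 238.1]
tcp_rot: [3.141, -0.963, -0.043]
contact_force: [0.5, 0.5, 0.4]
grip_width: 29.7
finger_force: 0.0
```

>>> step_arm(
  series="0.35 0.33 0.23 -0.22 0 0 0;0.35 0.66 0.461 -0.436 0 0 0;0.35 0.66 0.461 -0.436 0 0 0;0.35 0.66 0.461 -0.436 0 0 0;0.35 0.66 0.461 -0.436 0 0 0",
)

```text
time: 28.15
tool_pos: [466.8, -99.5, 299.2]
tcp_rot: [-3.137, -0.961, -0.046]
contact_force: [0.9, 0.1, -0.5]
grip_width: 29.4
finger_force: 0.0
```

>>> step_arm(
  series="0.35 0.15 0.31 0.13 0 0 0;0.35 0.3 0.62 0.26 0 0 0;0.35 0.442 0.936 0.392 0 0 0;0.35 0.442 0.936 0.392 0 0 0;0.35 0.442 0.936 0.392 0 0 0",
)

```text
time: 28.65
tool_pos: [509.3, -175.6, 309.6]
tcp_rot: [-3.135, -0.961, -0.047]
contact_force: [-0.1, 0.3, -0.4]
grip_width: 30.1
finger_force: 0.0
```

```bash
python3 - <<'E'
from h import *
planf((599.6,-180.7,266.2,SP,.9645))
E
```

```text
now t=28.65 [ 509.3 -175.6  309.6] F [-0.1  0.3 -0.4] w 30.1 f 0.0 q [-0.85 -0.02  2.14  1.25  0.67 -0.14]
  xyz 0.163 0.014 0.999  rot -0.0005 0.0006 -0.0004  rows>=2
  xyz 0.038 0.003 0.239  rot 0.0000 0.0000 0.0000  rows>=1
```

>>> step_arm(
  series="0.35 0.04 0.014 0.25 0 0 0;0.35 0.08 0.014 0.5 0 0 0;0.35 0.12 0.014 0.75 0 0 0;0.35 0.163 0.014 1 0 0 0;0.35 0.163 0.014 1 0 0 0",
)

```text
time: 29.15
tool_pos: [582.7, -178.8, 274.7]
tcp_rot: [-3.137, -0.96, -0.045]
contact_force: [0.0, 0.7, -0.1]
grip_width: 29.8
finger_force: 0.0
```

>>> step_arm(
  series="0.35 0.038 0 0.12 0 0 0;0.35 0.038 0 0.239 0 0 0;0.35 0.038 0 0.239 0 0 0",
)

```text
time: 29.45
tool_pos: [600.1, -181.5, 268.2]
tcp_rot: [-3.141, -0.963, -0.043]
contact_force: [-0.3, 0.2, -0.7]
grip_width: 29.9
finger_force: 0.0
```

```bash
python3 - <<'E'
from h import *
planf((599.6,-180.7,266.2,SP,.9645))
o=readout.get_obs();Rm=R.from_euler("xyz",o["tcp_rot"]).as_matrix();d=sc(0,-1)-sc(0,0);print("80mm along -y scale:",Rm.T@[*d,0])
s=vision.capture("scene");cv2.imwrite("pics/c6.png",cv2.resize(s["frame"][190:320,150:360],(800,495))[:,:,::-1])
E
```

```text
now t=29.45 [ 600.1 -181.5  268.2] F [-0.3  0.2 -0.7] w 29.9 f 0.0 q [-0.67  0.2   2.03  1.48  0.5  -0.29]
  xyz -0.024 -0.009 0.008  rot -0.0001 0.0002 -0.0000  rows>=1
80mm along -y scale: [ 1.65372238e-04  9.99999907e-01 -3.98592939e-04]
```

View pics/c6.png

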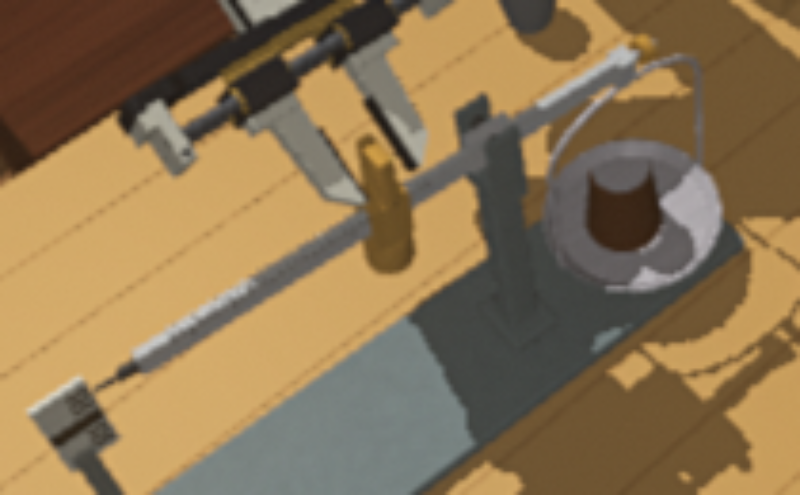

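>>> step_arm(
  series="0.35 0 0.08 0 0 0 0;0.35 0 0.18 0 0 0 0;0.35 0 0.3 0 0 0 0;0.35 0 0.42 0 0 0 0;0.35 0 0.54 0 0 0 0;0.35 0 0.66 0 0 0 0;0.35 0 0.78 0 0 0 0;0.35 0 0.9 0 0 0 0;0.35 0 0.96 0 0 0 0;0.35 0 0.96 0 0 0 0;0.35 0 0.85 0 0 0 0;0.35 0 0.84 0 0 0 0;0.35 0 0.84 0 0 0 0;0.35 0 0.84 0 0 0 0;0.35 0 0.84 0 0 0 0;0.35 0 0.84 0 0 0 0",
)

```text
time: 31.1
tool_pos: [597.0, -248.9, 268.8]
tcp_rot: [3.141, -0.964, -0.043]
contact_force: [0.2, 0.4, -0.2]
grip_width: 30.2
finger_force: 0.0
```

```bash
cat > m.py <<'E'
from h import *
np.set_printoptions(precision=2,suppress=True)
o=readout.get_obs();print("t",o["time"],"hand v",((o["tool_pos"][:2]-SO)@[-np.sin(SP),np.cos(SP)]).round(1),o["tool_pos"].round(1),"F",o["contact_force"],"w",o["grip_width"])
for n in("scene","top"):
    c=vision.capture(n);C=cloud(c);w=(C[:,:2]-SO);u=w@[np.cos(SP),np.sin(SP)];v=w@[-np.sin(SP),np.cos(SP)]
    m=(abs(u)<9)&(v<-165)&(v>-222)&(C[:,2]>200)&(C[:,2]<262)
    m2=(abs(u)<9)&(v<96)&(v>30)&(C[:,2]>200)&(C[:,2]<262)
    b=np.polyfit(v[m|m2],C[m|m2,2],1) if m.sum()>5 and m2.sum()>5 else 0
    m3=(abs(u)<15)&(v<-80)&(v>-215)&(C[:,2]>258)&(C[:,2]<300)
    print(n,"slope",b,m.sum(),m2.sum(),"pan floor", np.median(C[(np.hypot(C[:,0]-591,C[:,1]+11.5)<50)&(np.hypot(C[:,0]-591,C[:,1]+11.5)>34)&(C[:,2]<62)&(C[:,2]>25),2]),
      "tab",m3.sum(),v[m3].mean() if m3.any() else 0, "tip v,z" )
    a=models.pinpoint(c,"pointer_tip")[:1];k=models.pinpoint(c,"scale_centre_mark")[:1]
    print("  tip",a,"mark",k,"level tip proj",proj(c,(*sc(0,-249),223)),"+-10mm",proj(c,(*sc(0,-249),233)))
E
python3 m.py
```

```text
t 31.1 hand v -136.8 [ 597.  -248.9  268.8] F [ 0.18  0.44 -0.21] w 30.216718361593458
scene slope [ -0.   225.66] 217 200 pan floor 46.46539682456 tab 423 -139.8591121595918 tip v,z
  tip [] mark [{'position': [174.6, 297.7], 'p': 0.57}] level tip proj [176.4  295.83] +-10mm [174.94 293.56]
top slope [ -0.   228.07] 35 84 pan floor 46.044347124947734 tab 195 -136.159777926442 tip v,z
  tip [{'position': [460.4, 196.4], 'p': 0.92}] mark [{'position': [428.3, 193.4], 'p': 0.71}] level tip proj [462.29 199.74] +-10mm [463.65 199.19]
```

>>> step_arm(
  series="0.35 0 0 0 0 0 0;0.35 0 0 0 0 0 0;0.35 0 0 0 0 0 0;0.35 0 0 0 0 0 0",
)

```text
time: 31.8
tool_pos: [597.0, -248.9, 268.8]
tcp_rot: [3.141, -0.964, -0.043]
contact_force: [0.1, -0.8, -0.7]
grip_width: 29.9
finger_force: 0.0
```

```bash
sed -i 's/precision=2/precision=4/' m.py; python3 m.py | grep -v tip\ \\[; python3 - <<'E'
from h import *
s=vision.capture("scene");a=cv2.resize(s["frame"][275:320,150:210],(800,600),interpolation=cv2.INTER_CUBIC);cv2.imwrite("pics/c7.png",a[:,:,::-1])
E
```

```text
t 31.8 hand v -136.8 [ 597.  -248.9  268.8] F [ 0.1182 -0.7664 -0.668 ] w 29.92895458820312
scene slope [ -0.0035 225.5125] 215 199 pan floor 46.72631849785091 tab 423 -140.17427728799854 tip v,z
top slope [ -0.0067 227.7056] 34 85 pan floor 45.87418842847137 tab 195 -136.7647992213954 tip v,z
```

View pics/c7.png

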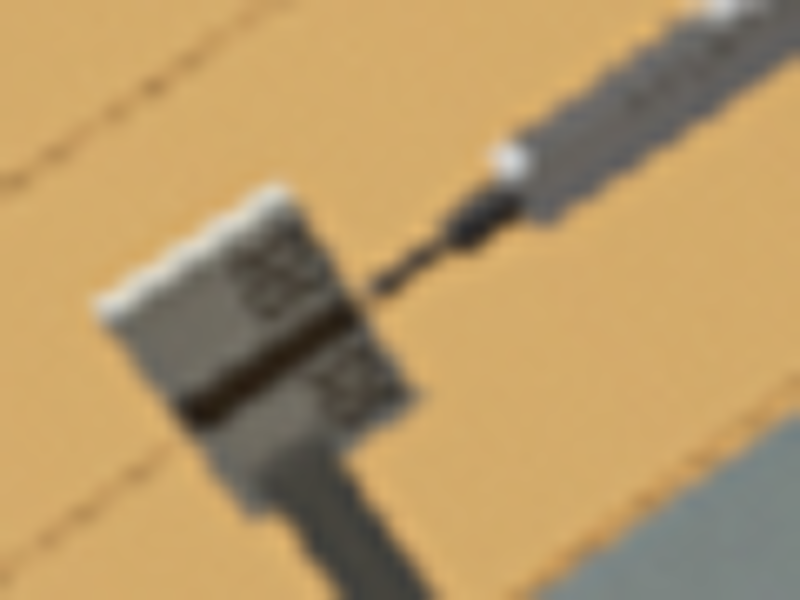

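The pointer, extrapolated from crop (375,290), meets the dark band's edge at about (350,310). The slope reads about 0.005 rad, so it's level within the band. I'll withdraw straight back and verify with nothing touching.

>>> step_arm(
  series="0.35 -0.05 0 -0.09 0 0 0;0.35 -0.15 0 -0.25 0 0 0;0.35 -0.3 0 -0.5 0 0 0;0.35 -0.45 0 -0.75 0 0 0;0.35 -0.6 0 -1 0 0 0;0.35 -0.6 0 -1 0 0 0",
)

```text
time: 32.75
tool_pos: [501.6, -244.7, 274.9]
tcp_rot: [-3.142, -0.963, -0.045]
contact_force: [1.0, 1.0, 0.5]
grip_width: 29.9
finger_force: 0.0
```

>>> step_arm(
  series="0.35 0.05 0 -0.3 0 0 0;0.35 0.1 0 -0.6 0 0 0;0.35 0.1 0 -0.6 0 0 0;0.35 0.1 0 -0.6 0 0 0;0.35 0.1 0 -0.6 0 0 0;0.35 0.1 0 -0.6 0 0 0;0.35 0.1 0 -0.6 0 0 0;0.35 0.1 0 -0.6 0 0 0;0.35 0.1 0 -0.6 0 0 0;0.35 0.1 0 -0.6 0 0 0",
)

```text
time: 33.75
tool_pos: [469.2, -243.3, 308.8]
tcp_rot: [-3.141, -0.964, -0.043]
contact_force: [-0.0, -0.5, 0.5]
grip_width: 29.9
finger_force: 0.0
```

```bash
python3 m.py | grep -v tip\ \\[; python3 - <<'E'
from h import *
s=vision.capture("scene");a=cv2.resize(s["frame"][275:320,150:210],(400,300),interpolation=cv2.INTER_CUBIC)
b=cv2.resize(s["frame"][100:325,150:470],(800,562))
c=np.zeros((600,800,3),np.uint8);c[:562]=b;c[300:,400:]=a;cv2.imwrite("pics/c8.png",c[:,:,::-1])
E
```

```text
t 33.75 hand v -136.7 [ 469.2 -243.3  308.8] F [-0.0055 -0.4706  0.484 ] w 29.86474627628332
scene slope [ -0.0053 225.4027] 215 201 pan floor 46.54733160661222 tab 98 -142.7149008218882 tip v,z
top slope [ -0.0041 227.8489] 71 86 pan floor 46.318118921537916 tab 54 -137.49607637558276 tip v,z
```

View pics/c8.png

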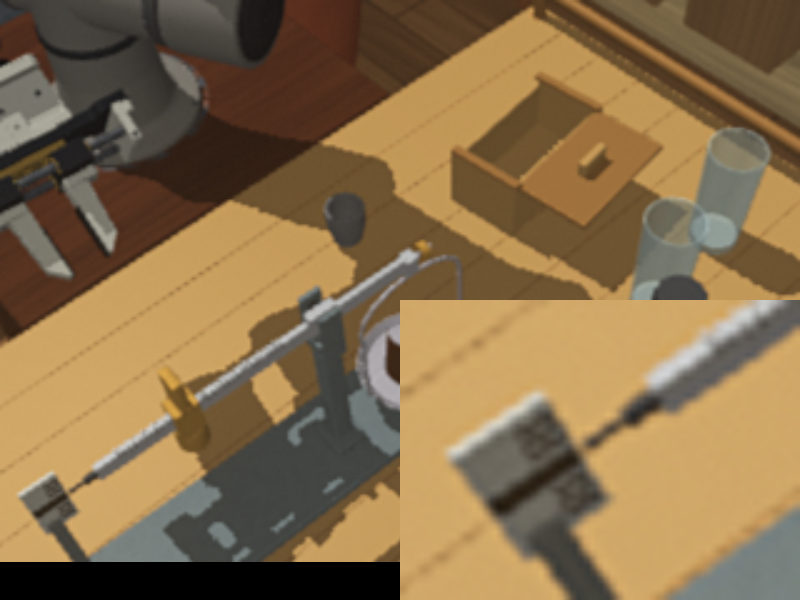

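The hand is clear, the pointer lies in line with the dark band, the lid is fully open, and the jigger and glasses stand where they did. I'll hand it in.

```bash
python3 -c "
from plant import order
print(order.close_job())"
```

```text
the job is handed in; nothing more can be done
None
```

The job is handed in at about 34 s: the lid is fully open, the cone stands upright in the middle of the pan, and the pointer rests in the dark centre band (about 1 mm above its middle), with the arm clear of the scale and the glasses, flask and jigger untouched.

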